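Turn a loaded specimen holder face up onto the sample spinner

TASK

The specimen holder has been loaded face down on the preparation table. Turn it over so that its specimen face looks up and seat it fully home on the sample spinner, its spigot down in the collar's bore and its flange flat on the rim. The free place of the edge rack is there to stand it in while you change your grip; lower it everywhere, never let it drop or topple, and leave the spare holder and the other loose things where they are.

Things in the scene. Friction and masses are not known exactly. Their poses are not given: they have to be found in the camera images.
- holder: specimen holder, bright aluminium disc, 75 g: flange diameter 56 mm, 7 mm thick; on its back a spigot, diameter 41 mm, 7 mm long, end tapered to 38 mm. The flat face carries a flush brick-coloured specimen 30 mm across. Origin: centre of the flange, half its thickness; z points out of the specimen face (at the start down). Face at z = +3.5 mm, shoulder at -3.5 mm, spigot end at -10.5 mm
- prep_table: preparation table, fixed: 88 mm square base, 10 mm thick, with a round steel block of diameter 47 mm whose flat top is 34 mm above the worktop; the holder lies face down on it, its flange overhanging by 4.5 mm all round. Origin: centre of the underside
- edge_rack: edge rack, fixed: grey base 172 x 74 x 6 mm, long along its x, with two places for discs standing on edge, at x = -52 mm (free) and x = +52 mm (the spare holder's). A standing disc's axis lies along the rack's y; its spigot may point either way. Its rim rests on two cross rods 32 mm apart. Origin: centre of the underside
- free_place (a point): centre of a holder when standing in the free place, 39 mm above the worktop; axes as the rack's. Four upright pins, 23.5 mm either side of it along x, leave a gap of 10.6 mm along y for the 7 mm flange and flare to 23 mm at their tips, 54 mm above the worktop. The pins keep within 25.5 mm of this point along x, so fingers can hold the disc's rim at its two ends along x
- spinner: sample spinner, fixed: base plate 112 x 100 mm and grey housing 78 mm square up to 32 mm high; from it rises a steel collar, outer diameter 51 mm, which turns freely about its upright axis. Origin: centre of the collar's axis at the underside; z up
- seat (a point): centre of the collar's rim, 60 mm above the worktop. The bore below it has diameter 44 mm and is 12 mm deep, its mouth bevelled to 48 mm over 5 mm. A seated holder has its flange (wider than the collar by 2.5 mm all round) flat on the rim: its origin is then 3.5 mm above this point
- spare_holder: second holder, same as the first, standing on edge in the far place of the rack; to be left alone. Origin and axes as for the holder
- pellet_die: steel pellet die, 40 mm across, 30 mm high, loose bystander, origin under its centre
- tape_roll: roll of tape lying flat, 104 mm across, 25 mm high, loose bystander, origin under its centre
- weigh_boat: white weighing boat, 62 x 62 x 14 mm, loose bystander, origin under its centre
- crucible: nickel crucible, 27 mm across, 14 mm high, loose bystander, origin under its centre
- die_plunger: steel plunger standing on its head, 22 mm across, 54 mm high, loose bystander, origin under its centre
- timer: white bench timer, 42 x 70 x 59 mm, loose bystander, origin under its centre
Not all that is in view belongs to the job. What is shaped like the holder but orange is not meant. What is shaped like the edge_rack but turquoise is not meant.

How it is judged:
By the outcome, as a careful person would: the job done as asked, in the order asked, and still so for the second after the job is handed in, with the robot touching nothing.
It also fails if it takes over 61 s, if anything falls off the work surface, if the arm or the gripper's body presses on something with over 40 N, if the wrist force passes 120 N, or if a joint passes its speed limit or range.

ROBOT

A 6-joint arm with a two-finger parallel gripper is mounted at the origin on a cart in front of the work surface, level with it; the furniture and walls round the work are solid. World frame = base frame: x ahead of the robot, y to its left, z up, the work surface at z = 0. Lengths are in m, angles in rad, forces in N, time in s.
With the tool pointing down it reaches from about 0.3 to 0.875 m from the base axis. Payload 6.4 kg.
Tool frame: the origin (TCP) lies midway between the tips of the shut fingers; the grasp point (between the pads) lies 19 mm behind it; z points along the fingers, y is the direction in which the jaws open and shut (so a half turn about z gives the same grasp; the last joint's range is limited). The gripper opens to 85 mm and grips with 20 to 120 N. Pads are 22 mm wide; open, the fingers measure 114 mm over their backs; the gripper's body (76 mm by 85 mm) begins 54 mm behind the grasp point. The pads swing forward as they close: fully open they stand 13 mm farther back than shut.
Start: joints at [1.123, 0.181, 1.607, -0, 1.354, -0.206], TCP at [0.138, 0.558, 0.231] pointing down, gripper open.
Joint ranges: [-2.99, 2.99], [-0.89, 2.07], [0.3, 2.58], [-1.14, 4.28], [0, 2.63], [-3.12, 3.12]. Speed limits (rad/s): [2.57, 2.57, 3.01, 3.14, 3.14, 3.14].

INTERFACE

Orientations are given as a unit quaternion [w, x, y, z].
In Python, from bench import ctrl gives the robot as it stands. The module is installed in compiled form; this text tells all that it offers.
- The arm moves only by the tool arm_command, never from a script. Its argument "plan" is one flat list of numbers, 4 for each row, row after row: the shift along the tool's x, y, z in mm, then the turn about the tool's z in rad. A call has 1 to 20 rows; each row shifts and turns the commanded pose from where the row before left it, along the tool's axes as they then stand; what a row does not reach is not made up. A row lasts 1/10 s, in which the tool goes at most 50 mm and 8.59 degrees, less where a joint would pass 70% of its speed; a pose out of reach is approached as far as the arm can. A call is refused whole if a number of a shift passes 50 or a number of a turn 0.15, either way. A call with a gripper value outside its range is refused whole. "grip" is the opening, from 0 (shut) to 1 (fully open), set as the call begins (left out, the last holds). The fingers move at their own pace and stop on an object; the grip force is fixed at half the most. Time passes only in rows, so rows that do not move let the fingers close. It gives the time, the measured TCP pose, the force and the opening at its end, in the units of the state.
- ctrl.get_obs(): the state, without advancing time (a new reading comes with each control period).
- ctrl.camera(name): name is "side" or "top" or "wrist"; returns a dict with "color" (480x640x3 uint8, red, green, blue), "camera_matrix" (3x3 intrinsics, pixels), "eye" and "attitude" of the camera in the world; the wrist camera has in their place "T_tool_cam" (4x4, takes a point from camera to tool coordinates, whose origin is the TCP and whose axes are the flange's). Camera axes: x right, y up, looking along -z (the intrinsics and any distortion apply to the point x, -y, -z); pixel columns grow to the right and rows downward; lengths in m; the calibration is good to about 2 mm. A picture is of the moment at which its call begins: read the wrist's pose just before it. There is no depth.
- ctrl.hand_in(): hands the job in, once; it reports no verdict.
The state is a dict: "time_s": time; "q": joint angles; "dq": joint speeds; "joint_efforts": joint torques, N m; "eef_pos": TCP position; "eef_rot": TCP orientation; "wrist_force": force on the tool from outside, world axes, zero at the start; "torque": the same for the moment, N m; "opening": opening from 0.0 (shut) to 1.0 (fully open).
Only numpy, scipy, OpenCV 4.12 (cv2) and the standard library are available. Lean on these libraries where they do the work, as an engineer would, in place of code of your own. Each camera call takes 0.05 s, during which the arm holds its last target. There are 200 camera calls.

## Working session

There is one attempt and no reset: what is moved stays moved. The work goes in short steps, Python scripts to look and compute and a tool call to move; the robot and the scene stay as the last step left them, time stands still between calls to the robot, and variables do not carry over. Pictures are saved under pics/ and viewed, about 8 in all and at most 12, crops included, and the job is handed in when it is done.

Besides the shell and the picture viewer there is one more tool, called by a JSON object that holds its "method" and its "body". arm_command: Moves the arm, as the interface text tells. Its arguments: {"type":"object","properties":{"plan":{"type":"array","items":{"type":"number"}},"grip":{"type":"number"}},"required":["plan"]}

```bash
mkdir -p pics; cat > h.py <<'E'
import numpy as np, cv2, json
from bench import ctrl
from scipy.spatial.transform import Rotation as R
def rot(a):
    a=np.array(a,float)
    return a if a.shape==(3,3) else R.from_quat(a[[1,2,3,0]]).as_matrix()
def shot(name,fn):
    o=ctrl.get_obs(); c=ctrl.camera(name); cv2.imwrite('pics/'+fn+'.png',c['color'][:,:,::-1])
    d={k:np.array(v) for k,v in c.items() if k!='color'}
    if 'eye' in c: Rw,e=rot(c['attitude']),np.array(c['eye'])
    else:
        T=np.array(c['T_tool_cam']); Rt=rot(o['eef_rot']); Rw=Rt@T[:3,:3]; e=np.array(o['eef_pos'])+Rt@T[:3,3]
    np.savez('pics/'+fn+'.npz',K=c['camera_matrix'],R=Rw,e=e); return c
def cam(fn):
    d=np.load('pics/'+fn+'.npz'); return d['K'],d['R'],d['e']
def ray(fn,u,v,z):
    K,Rw,e=cam(fn); d=np.linalg.inv(K)@[u,v,1]; d=Rw@(d*[1,-1,-1]); return e+d*(z-e[2])/d[2]
def proj(fn,p):
    K,Rw,e=cam(fn); q=Rw.T@(np.array(p)-e)*[1,-1,-1]; q=K@q; return q[:2]/q[2]
E
python3 - <<'E'
from h import *
for n in('top','side','wrist'):
    c=shot(n,n+'0'); print(n,[k for k in c],*cam(n+'0'))
    print({k:v for k,v in c.items() if k not in('color','camera_matrix')})
print(ctrl.get_obs())
E
```

```text
top ['color', 'camera_matrix', 'eye', 'attitude'] [[553.75965996   0.         320.92421094]
 [  0.         553.75965996 253.36832317]
 [  0.           0.           1.        ]] [[-0.01732505  0.98301265 -0.1827183 ]
 [-0.99984755 -0.01743039  0.00102952]
 [-0.00217282  0.18270828  0.98316477]] [ 0.39098743 -0.09619798  1.09365339]
{'eye': array([ 0.39098743, -0.09619798,  1.09365339]), 'attitude': array([-0.69792717, -0.06507798,  0.06467203,  0.71026759])}
side ['color', 'camera_matrix', 'eye', 'attitude'] [[458.75617764   0.         320.23419213]
 [  0.         458.75617764 234.41202842]
 [  0.           0.           1.        ]] [[ 0.97988476  0.08960033 -0.17831893]
 [-0.19924244  0.48995753 -0.84867194]
 [ 0.01132742  0.8671294   0.49795411]] [ 0.41300522 -0.85649826  0.51445769]
{'eye': array([ 0.41300522, -0.85649826,  0.51445769]), 'attitude': array([ 0.86136467,  0.49798924, -0.05504241, -0.08383289])}
wrist ['color', 'camera_matrix', 'T_tool_cam'] [[413.48007501   0.         321.71889264]
 [  0.         413.48007501 240.58498322]
 [  0.           0.           1.        ]] [
[... 500 characters left out ...]
e+00]])}
{'time_s': 0.15, 'q': array([ 1.12268655e+00,  1.81379275e-01,  1.60778431e+00,  2.52592778e-05,
        1.35378988e+00, -2.06310756e-01]), 'dq': array([ 6.41235426e-04, -2.94490802e-03, -4.00852495e-03, -1.31693489e-05,
        1.15972596e-03,  4.19766585e-04]), 'joint_efforts': array([ 2.00154958e-03, -4.45269585e+01, -3.51686490e+01, -1.44805399e-04,
        5.94406287e-03,  2.47950940e-07]), 'eef_pos': array([0.13747791, 0.55788844, 0.23058321]), 'eef_rot': array([-2.30361740e-04,  1.20607880e-01,  9.92699993e-01, -6.40342689e-04]), 'wrist_force': array([0.02918789, 0.85182609, 0.04374714]), 'torque': array([ 0.04957792,  0.0299847 , -0.04907659]), 'opening': 0.9982191134856236}
```

View pics/top0.png

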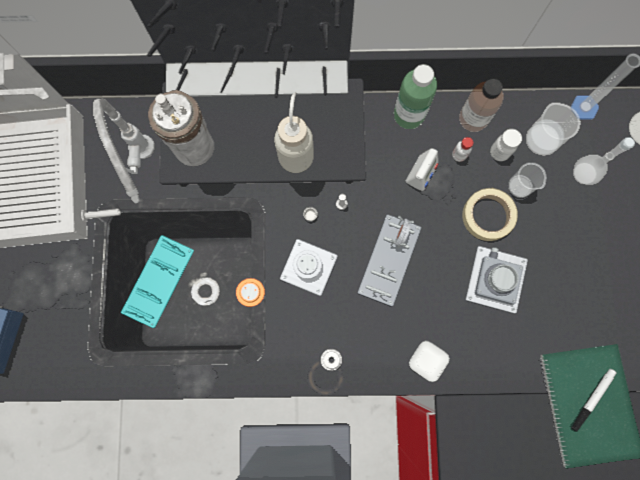

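View pics/side0.png

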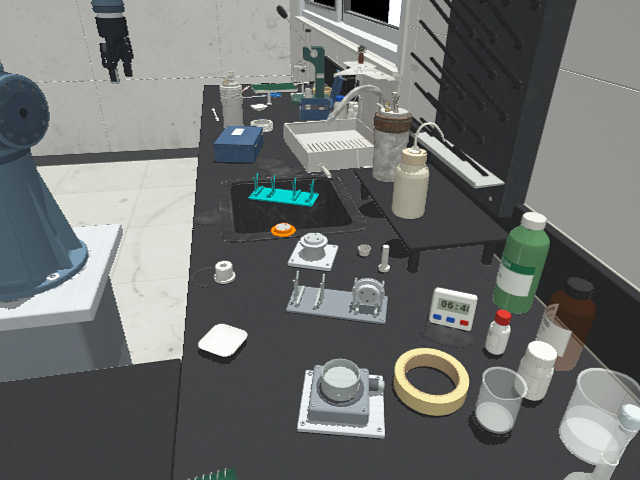

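Candidates for the holder: the disc on the prep table at top-view (308,265) is the one. The orange disc at (250,292), the ring in the sink at (205,290), the pellet die at (331,360) and the spare in the rack at (401,235) are not. The turquoise rack at (158,280) isn't the rack I want. The grey one at (390,258) is, with its free place at the near end. I'll check this in one close crop.

```bash
python3 - <<'E'
from h import *
im=cv2.imread('pics/top0.png')[180:320,270:540]
cv2.imwrite('pics/crop1.png',cv2.resize(im,None,fx=2.9,fy=2.9,interpolation=cv2.INTER_CUBIC))
for n,u,v,z in(('holder',308,265,.048),('spare',401,235,.039),('spinner',499,279,.06),('rack ctr',390,259,.006)): print(n,ray('top0',u,v,z).round(4))
E
```

```text
holder [ 0.5631 -0.0722  0.048 ]
spare [ 0.6206 -0.2539  0.039 ]
spinner [ 0.5281 -0.4313  0.06  ]
rack ctr [ 0.5793 -0.2348  0.006 ]
```

View pics/crop1.png

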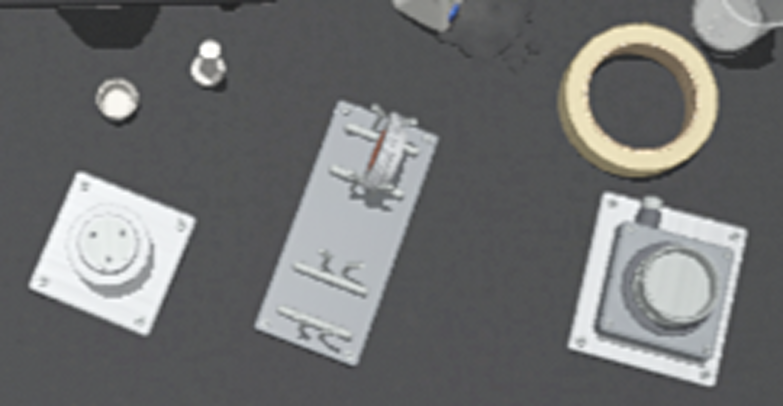

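The crop confirms it. On the prep table is a bright disc, spigot up, with no brick face visible, centred near crop (110,245). The rack's free place is at crop (322,295), and the spinner collar at (672,285). The tool always points down, so I'll grip the rim across a diameter and pivot the disc about the jaw axis against the fixed prep block. Moving over the holder now.

{"method": "arm_command", "body": {"plan": [-31.3,-28.3,1.7,0,-31.3,-28.3,1.7,0,-31.3,-28.3,1.7,0,-31.3,-28.3,1.7,0,-31.3,-28.3,1.7,0,-31.3,-28.3,1.7,0,-31.3,-28.3,1.7,0,-31.3,-28.3,1.7,0,-31.3,-28.3,1.7,0,-31.3,-28.3,1.7,0,-31.3,-28.3,1.7,0,-31.3,-28.3,1.7,0,-31.3,-28.3,1.7,0,-31.3,-28.3,1.7,0,-31.3,-28.3,1.7,0,-31.3,-28.3,1.7,0,-31.3,-28.3,1.7,0,-31.3,-28.3,1.7,0.13,0,0,0,0,0,0,0,0]}}

```text
time_s: 2.15
eef_pos: [0.5623, -0.0717, 0.1998]
eef_rot: [-0.001, 0.185, 0.983, 0.0]
wrist_force: [-0.8, -0.3, -0.4]
opening: 0.997
```

```bash
python3 - <<'E'
from h import *
shot('wrist','w1'); o=ctrl.get_obs(); print(o['time_s'],o['eef_pos'],rot(o['eef_rot']).round(3),o['q'].round(3))
print(proj('w1',[.5631,-.0722,.048]))
E
```

```text
2.2 [ 0.56204648 -0.07083894  0.20004525] [[-0.932  0.363 -0.001]
 [ 0.363  0.932  0.001]
 [ 0.002  0.    -1.   ]] [-0.335  0.193  1.659  0.     1.292 -1.535]
[322.43253864 221.54472094]
```

View pics/w1.png

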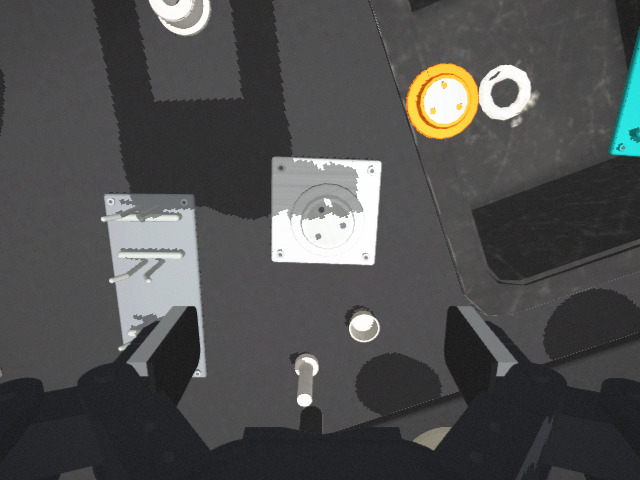

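The wrist view shows the spigot end near (328,222), the flange circle around it, and the base corners at (273,156), (381,160), (376,265) and (272,262). I'll turn these into positions.

```bash
python3 - <<'E'
from h import *
c=np.array([ray('w1',u,v,.010) for u,v in((273,156),(381,160),(376,265),(272,262))])
print('base',c.mean(0),np.linalg.norm(c-np.roll(c,1,0),axis=1))
g=cv2.cvtColor(cv2.imread('pics/w1.png'),cv2.COLOR_BGR2GRAY)[175:270,280:375]
print('spigot',ray('w1',328,222.5,.048),'flange',ray('w1',327,219,.041))
o=ctrl.get_obs(); Rt=rot(o['eef_rot'])
for p in (c.mean(0),ray('w1',328,222.5,.048),ray('w1',327,219,.041)): print((Rt.T@(p-o['eef_pos']))*1e3)
cv2.imwrite('pics/c2.png',cv2.resize(g,None,fx=6,fy=6,interpolation=cv2.INTER_CUBIC))
E
```

```text
base [ 0.56517867 -0.07028366  0.01      ] [0.08819757 0.08539132 0.08767815 0.08815456]
spigot [ 0.56524728 -0.06867732  0.048     ] flange [ 0.56403359 -0.06890359  0.041     ]
[ -3.04274147   1.60349641 190.04075096]
[ -2.45884294   3.13533431 152.04209913]
[ -1.42191338   2.48231297 159.04371232]
```

View pics/c2.png

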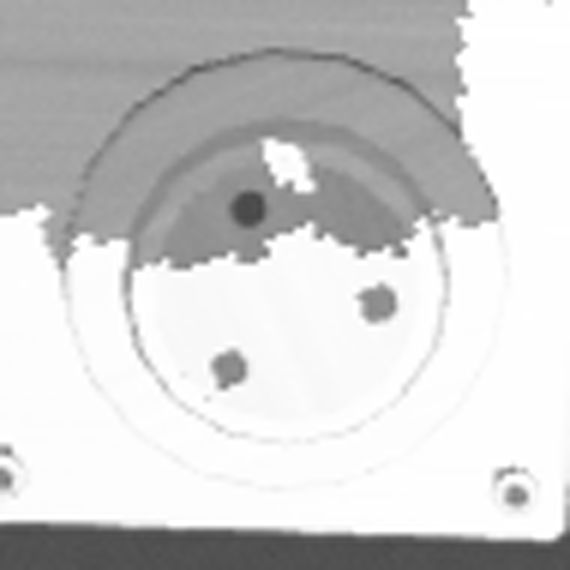

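Tool offset to the disc centre is x -2, y +2.5. I'll descend so the pads grip the rim about 11 mm above the fingertips, then close.

{"method": "arm_command", "body": {"plan": [-2,2.5,30,0,0,0,40,0,0,0,40,0,0,0,40,0,0,0,20,0,0,0,10,0,0,0,0,0,0,0,0,0], "grip": 1}}

```text
time_s: 3.0
eef_pos: [0.5663, -0.0693, 0.0221]
eef_rot: [0.001, 0.184, 0.983, -0.0]
wrist_force: [0.6, -0.8, 0.6]
opening: 0.999
```

{"method": "arm_command", "body": {"plan": [0,0,0,0,0,0,0,0,0,0,0,0,0,0,0,0,0,0,0,0,0,0,0,0,0,0,0,0,0,0,0,0], "grip": 0}}

```text
time_s: 3.8
eef_pos: [0.5666, -0.0699, 0.0226]
eef_rot: [0.001, 0.185, 0.983, -0.0]
wrist_force: [-1.3, 1.0, 7.8]
opening: 0.617
```

Gripped: the opening stopped at 0.617. Next I lift, shift toward the robot so the block's edge is under one half of the disc, and press down slowly to tilt it.

{"method": "arm_command", "body": {"plan": [0,0,-10,0,0,0,-15,0,20,0,0,0,21.5,0,0,0,0,0,0,0,0,0,0,0]}}

```text
time_s: 4.4
eef_pos: [0.5275, -0.0547, 0.0469]
eef_rot: [0.001, 0.185, 0.983, -0.0]
wrist_force: [0.2, -1.3, -0.0]
opening: 0.615
```

{"method": "arm_command", "body": {"plan": [0,0,12,0,0,0,12,0,0,0,3,0,0,0,3,0,0,0,3,0,0,0,0,0]}}

```text
time_s: 5.0
eef_pos: [0.5279, -0.055, 0.0131]
eef_rot: [0.0, 0.185, 0.983, -0.0]
wrist_force: [-3.7, 0.5, 14.1]
opening: 0.613
```

{"method": "arm_command", "body": {"plan": [-2,0,0,0,-2,0,0,0,-2,0,0,0,0,0,0,0]}}

```text
time_s: 5.4
eef_pos: [0.5289, -0.0553, 0.0112]
eef_rot: [-0.005, 0.185, 0.983, 0.001]
wrist_force: [-11.3, 4.0, 13.3]
opening: 0.617
```

```bash
python3 - <<'E'
from h import *
shot('side','s2'); shot('wrist','w2')
u,v=proj('s2',[.53,-.055,.03]).astype(int); a=cv2.imread('pics/s2.png')[v-55:v+45,u-60:u+60]
b=cv2.imread('pics/w2.png')[100:440,180:480]
a=cv2.resize(a,(408,340),interpolation=cv2.INTER_CUBIC); cv2.imwrite('pics/v2.png',np.hstack([a,b])); print(u,v,ctrl.get_obs()['eef_pos'])
E
```

```text
295 242 [ 0.52884993 -0.0553463   0.01119751]
```

View pics/v2.png

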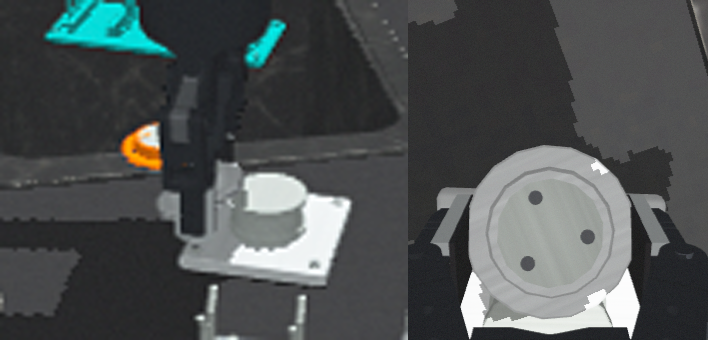

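The disc is tilting with its near rim down. The arm is compliant, so I keep pressing, and I lift a little because the tips are low.

{"method": "arm_command", "body": {"plan": [-2,0,0,0,-2,0,0,0,-2,0,0,0,-2,0,0,0,0,0,0,0,0,0,0,0]}}

```text
time_s: 6.1
eef_pos: [0.5332, -0.0568, 0.0098]
eef_rot: [-0.008, 0.184, 0.983, 0.001]
wrist_force: [-19.6, 5.9, 13.4]
opening: 0.616
```

The geometry and force direction put the tilt at about 50°. I'll back off, lift, and cross to the far side of the block.

{"method": "arm_command", "body": {"plan": [8,0,0,0,0,0,-25,0,0,0,-25,0,-15,0,0,0,-30,0,0,0,-30,0,0,0,-14.5,0,0,0,0,0,0,0,0,0,0,0]}}

```text
time_s: 7.0
eef_pos: [0.6148, -0.089, 0.0611]
eef_rot: [-0.001, 0.185, 0.983, 0.0]
wrist_force: [0.2, -0.3, 0.4]
opening: 0.617
```

```bash
python3 - <<'E'
from h import *
o=ctrl.get_obs();shot('side','s3'); shot('wrist','w3')
u,v=proj('s3',o['eef_pos']).astype(int); a=cv2.imread('pics/s3.png')[v-55:v+45,u-60:u+60]
b=cv2.imread('pics/w3.png')[100:440,180:480]
a=cv2.resize(a,(408,340),interpolation=cv2.INTER_CUBIC); cv2.imwrite('pics/v3.png',np.hstack([a,b])); print(o['eef_pos'])
E
```

```text
[ 0.61478123 -0.08896291  0.06109153]
```

View pics/v3.png

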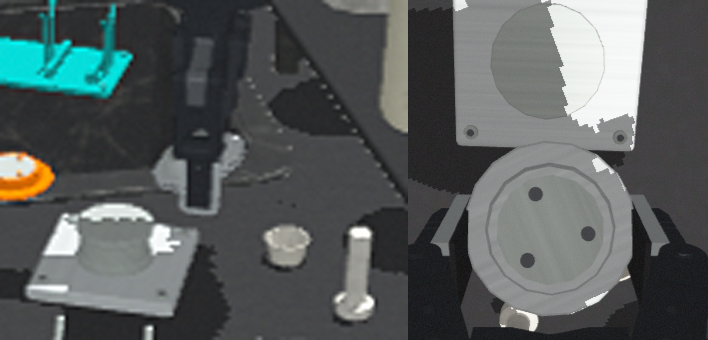

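```bash
python3 - <<'E'
from h import *
o=ctrl.get_obs(); Rt=rot(o['eef_rot']); P=o['eef_pos']
for dz in (10,15,20):
  for th in (20,30,40,50,60):
    t=np.radians(th); a=np.linspace(0,6.28,60)
    # tool axes: x right(near), z down; disc near end down
    d=np.array([np.cos(t),0,np.sin(t)]); n=np.array([np.sin(t),0,-np.cos(t)])
    pts=[proj('w3',P+Rt@(np.array([0,0,-dz])+28*(np.cos(k)*d+np.sin(k)*np.array([0,1,0]))+3.5*n)*1 if 0 else P+Rt@((np.array([0,0,-dz])+28*(np.cos(k)*d+np.sin(k)*np.array([0,1,0]))+3.5*n)/1e3)) for k in a]
    pts=np.array(pts); print(dz,th,pts.min(0).round(),pts.max(0).round())
b=ray('w3',320,160,.034); print('block',b,(Rt.T@(b-P))*1e3)
E
```

```text
10 20 [242. 242.] [405. 408.]
10 30 [242. 243.] [405. 409.]
10 40 [242. 246.] [405. 408.]
10 50 [242. 250.] [405. 404.]
10 60 [242. 257.] [405. 396.]
15 20 [239. 247.] [408. 418.]
15 30 [239. 247.] [408. 420.]
15 40 [239. 250.] [408. 419.]
15 50 [239. 254.] [408. 415.]
15 60 [239. 261.] [408. 407.]
20 20 [236. 251.] [411. 429.]
20 30 [236. 251.] [411. 431.]
20 40 [236. 254.] [411. 431.]
20 50 [236. 258.] [412. 427.]
20 60 [236. 265.] [412. 419.]
block [ 0.56437458 -0.07050236  0.034     ] [53.17098402 -1.29458563 27.71653968]
```

The disc is clear of everything and tilted about 30–45°, spigot side toward the robot. The block centre is 53 mm along tool +x. Next I lower beside the block and roll the disc upright by pushing its lower rim against the block's flank while rising.

{"method": "arm_command", "body": {"plan": [-3,-1,15,0,0,0,20,0,0,0,0,0,5,0,0,0,5,0,0,0,3,0,-1,0,2,0,-3,0,2,0,-2.5,0,0,0,0,0]}}

```text
time_s: 8.0
eef_pos: [0.6026, -0.085, 0.0351]
eef_rot: [0.001, 0.185, 0.983, -0.0]
wrist_force: [0.4, -0.1, -0.2]
opening: 0.616
```

{"method": "arm_command", "body": {"plan": [2.5,0,-2.5,0,2.5,0,-2.5,0,3,0,-2,0,3,0,-1.5,0,0,0,0,0]}}

```text
time_s: 8.5
eef_pos: [0.5918, -0.0809, 0.0429]
eef_rot: [-0.0, 0.185, 0.983, -0.0]
wrist_force: [0.5, -1.0, -0.9]
opening: 0.616
```

```bash
python3 - <<'E'
from h import *
o=ctrl.get_obs();shot('side','s4'); shot('wrist','w4')
u,v=proj('s4',o['eef_pos']).astype(int); a=cv2.imread('pics/s4.png')[v-55:v+45,u-60:u+60]
b=cv2.imread('pics/w4.png')[100:440,180:480]
a=cv2.resize(a,(408,340),interpolation=cv2.INTER_CUBIC); cv2.imwrite('pics/v4.png',np.hstack([a,b])); print(o['eef_pos'])
E
```

```text
[ 0.59180554 -0.08087532  0.04287392]
```

View pics/v4.png

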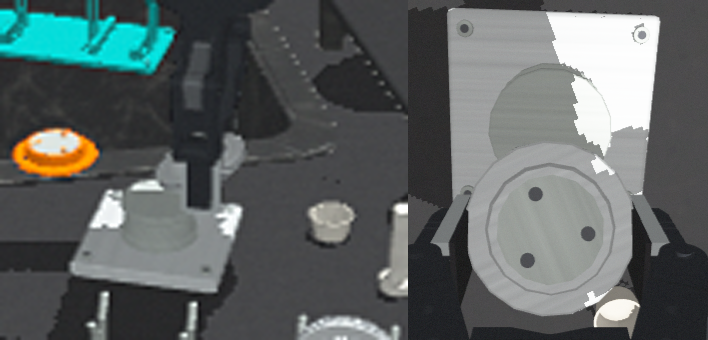

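No contact: the tilt is unchanged and smaller than I assumed. I'll measure it from the image profile.

```bash
python3 - <<'E'
from h import *
g=cv2.cvtColor(cv2.imread('pics/w3.png'),cv2.COLOR_BGR2GRAY).astype(int)
print('col322',[(i,int(x)) for i,x in enumerate(g[:,318:328].mean(1)) if 235<=i<300]); print([(i,int(x)) for i,x in enumerate(g[:,318:328].mean(1)) if 370<=i<430])
o=np.load('pics/w3.npz'); 
Rt=np.array([[-0.932,.363,0],[.363,.932,0],[0,0,-1.]]);P=np.array([.61478,-.08896,.06109])
for dz in (12,15):
  for th in (0,10,20,30,40,50):
    t=np.radians(th); d=np.array([np.cos(t),0,np.sin(t)]); n=np.array([np.sin(t),0,-np.cos(t)])
    f=lambda r,h:[round(proj('w3',P+Rt@(np.array([0,0,-dz])+s*r*d+h*n)/1e3)[1],1) for s in(1,-1)]
    print(dz,th,'flange',f(28,3.5),'back',f(28,-3.5),'base',f(20.5,3.5),'tap',f(20.5,9),'end',f(19,10.5))
E
```

```text
col322 [(235, 142), (236, 139), (237, 139), (238, 140), (239, 139), (240, 139), (241, 129), (242, 123), (243, 132), (244, 144), (245, 144), (246, 144), (247, 143), (248, 142), (249, 143), (250, 142), (251, 142), (252, 144), (253, 144), (254, 143), (255, 143), (256, 143), (257, 143), (258, 141), (259, 141), (260, 140), (261, 140), (262, 138), (263, 113), (264, 109), (265, 112), (266, 117), (267, 138), (268, 142), (269, 144), (270, 144), (271, 144), (272, 144), (273, 146), (274, 146), (275, 138), (276, 135), (277, 135), (278, 136), (279, 135), (280, 135), (281, 135), (282, 136), (283, 135), (284, 136), (285, 136), (286, 136), (287, 136), (288, 136), (289, 136), (290, 137), (291, 138), (292, 137), (293, 138), (294, 138), (295, 138), (296, 138), (297, 139), (298, 139), (299, 139)]
[(370, 138), (371, 137), (372, 138), (373, 137), (374, 137), (375, 137), (376, 135), (377, 136), (378, 136), (379, 135), (380, 134), (381, 134), (382, 135), (383, 134), (384, 138), (385, 144), (386, 145), (387, 144), (388, 143), (389, 143), (390, 144), (391, 144), (392, 143), (393, 126), (394, 119), (395, 139),
[... 2404 characters left out ...]
0), np.float64(396.2)]
15 30 flange [np.float64(247.5), np.float64(420.0)] back [np.float64(252.0), np.float64(416.4)] base [np.float64(268.7), np.float64(394.8)] tap [np.float64(265.6), np.float64(396.8)] end [np.float64(269.3), np.float64(392.2)]
15 40 flange [np.float64(250.2), np.float64(419.1)] back [np.float64(257.5), np.float64(419.5)] base [np.float64(269.7), np.float64(393.0)] tap [np.float64(264.1), np.float64(391.5)] end [np.float64(266.6), np.float64(385.8)]
15 50 flange [np.float64(255.0), np.float64(414.9)] back [np.float64(264.7), np.float64(419.9)] base [np.float64(272.5), np.float64(388.9)] tap [np.float64(264.6), np.float64(383.8)] end [np.float64(266.1), np.float64(377.2)]
```

The tilt is only about 20°, so the pads resist turning with roughly 0.27 N·m. I'll go back to the far side lower down, press the lower rim against the block's flank, and raise while pressing, so wall friction also helps the roll.

{"method": "arm_command", "body": {"plan": [-15,0,0,0,-15.5,0,0,0,0,0,15,0,0,0,14,0,0,0,0,0,5,0,0,0,4,0,0,0,3,0,0,0,2,0,0,0,0,0,0,0]}}

```text
time_s: 9.6
eef_pos: [0.612, -0.0888, 0.0165]
eef_rot: [0.006, 0.185, 0.983, -0.001]
wrist_force: [11.7, -4.0, -3.5]
opening: 0.616
```

In contact at 12 N, as predicted. Now the arc: rising and pressing.

{"method": "arm_command", "body": {"plan": [2,0,-2.5,0,2,0,-2.5,0,2,0,-2,0,2,0,-2,0,1.5,0,-2,0,0,0,0,0]}}

```text
time_s: 10.2
eef_pos: [0.6027, -0.0855, 0.0274]
eef_rot: [0.005, 0.185, 0.983, -0.001]
wrist_force: [9.0, -4.4, -3.6]
opening: 0.616
```

```bash
cat >> h.py <<'E'
def duo(n):
    o=ctrl.get_obs();shot('side','s'+n); shot('wrist','w'+n)
    u,v=proj('s'+n,o['eef_pos']).astype(int); a=cv2.imread('pics/s%s.png'%n)[v-55:v+45,u-60:u+60]
    b=cv2.imread('pics/w%s.png'%n)[100:440,180:480]
    a=cv2.resize(a,(408,340),interpolation=cv2.INTER_CUBIC); cv2.imwrite('pics/v%s.png'%n,np.hstack([a,b])); print(o['eef_pos'],o['wrist_force'])
E
python3 - <<'E'
from h import *
duo('5')
g=cv2.cvtColor(cv2.imread('pics/w5.png'),cv2.COLOR_BGR2GRAY).astype(int)
c=g[:,318:328].mean(1); print([(i,int(c[i]),int(c[i+2]-c[i])) for i in range(225,430) if abs(c[i+2]-c[i])>8])
E
```

```text
[ 0.60273744 -0.08546787  0.02743708] [ 8.98097012 -4.41979849 -3.55217327]
[(272, 119, 8), (273, 115, 15), (279, 133, -12), (280, 131, -11), (381, 116, 14), (382, 121, 10), (399, 122, 12), (425, 131, -52), (426, 130, -70), (427, 79, -15)]
```

The tool moved along the arc as expected, which implies about 55°. Continuing.

{"method": "arm_command", "body": {"plan": [2,0,-2.5,0,2,0,-2.5,0,2.5,0,-2,0,3,0,-1,0,3,0,0,0,3,0,0,0,0,0,0,0]}}

```text
time_s: 11.0
eef_pos: [0.5882, -0.0798, 0.0354]
eef_rot: [0.005, 0.185, 0.983, -0.001]
wrist_force: [9.8, -5.3, -2.8]
opening: 0.614
```

```bash
python3 - <<'E'
from h import *
duo('6')
E
```

```text
[ 0.58815571 -0.07983268  0.03536234] [ 9.84442592 -5.26786671 -2.78166997]
```

View pics/v6.png

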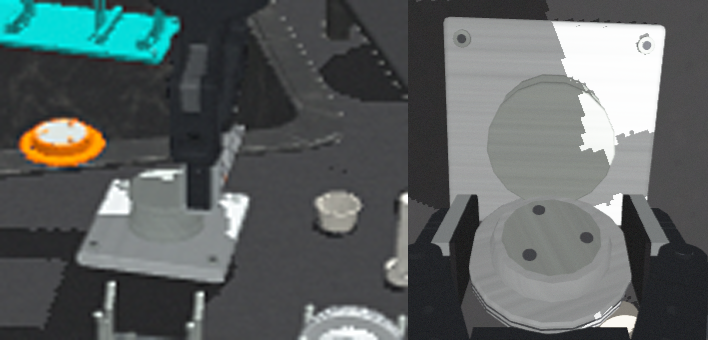

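```bash
python3 - <<'E'
from h import *
Rt=np.array([[-0.932,.363,0],[.363,.932,0],[0,0,-1.]]);P=np.array([.58815,-.07983,.03536])
for th in (40,50,55,60,65,70,80):
    t=np.radians(th); d=np.array([np.cos(t),0,np.sin(t)]); n=np.array([np.sin(t),0,-np.cos(t)])
    f=lambda r,h:[int(proj('w6',P+Rt@(np.array([0,0,-15])+s*r*d+h*n)/1e3)[1]) for s in(1,-1)]
    print(th,'flange',f(28,3.5),'base',f(20.5,3.5),'tap',f(20.5,9),'end',f(19,10.5))
b=ray('w6',550-228,100+137,.034); print('block uv',(Rt.T@(b-P))*1e3)
E
```

```text
40 flange [249, 419] base [269, 393] tap [263, 392] end [266, 386]
50 flange [254, 415] base [272, 389] tap [264, 384] end [265, 377]
55 flange [257, 412] base [273, 386] tap [265, 379] end [266, 372]
60 flange [260, 408] base [276, 383] tap [266, 374] end [266, 367]
65 flange [264, 403] base [278, 379] tap [268, 369] end [268, 361]
70 flange [268, 397] base [281, 374] tap [270, 363] end [269, 355]
80 flange [277, 384] base [288, 364] tap [275, 350] end [274, 342]
block uv [28.16350102 -0.40587499  1.36      ]
```

The disc is now near vertical, with the brick face showing in the side view. It has crept about 10 mm along the pads, so I'll use the rack to re-grip, as the task suggests. Next, computing the rack pose.

```bash
python3 - <<'E'
from h import *
c=np.array([ray('top0',270+x/2.9,180+y/2.9,.006)[:2] for x,y in((340,100),(438,135),(356,365),(257,328))])
print(c,np.linalg.norm(c-np.roll(c,1,0),axis=1)); m=c.mean(0); ax=(c[0]+c[1]-c[2]-c[3]); ax/=np.linalg.norm(ax)
print('top',m,'free',m-.052*ax,'ax',ax,np.degrees(np.arctan2(ax[1],ax[0])))
# w1: near-end corners and rods
a=[ray('w1',u,v,.006)[:2] for u,v in((105,195),(194,194),(205,377))]; print('w1 corners',a)
ax2=a[1]-a[2]; ax2=-ax2/np.linalg.norm(ax2); print('ax w1',ax2,np.degrees(np.arctan2(ax2[1],ax2[0])))
print('free from w1',(a[0]+a[1])/2+.034*ax2)
g=cv2.cvtColor(cv2.imread('pics/side0.png'),cv2.COLOR_BGR2GRAY)
o=ctrl.get_obs(); print(o['eef_pos'],o['q'].round(2))
E
```

```text
[[ 0.67077064 -0.23290422]
 [ 0.64450291 -0.2999889 ]
 [ 0.48585164 -0.23648334]
 [ 0.51215327 -0.1702516 ]] [0.17054272 0.07204407 0.17088938 0.07126302]
top [ 0.57831962 -0.23490702] free [ 0.52999958 -0.21569312] ax [ 0.92923148 -0.36949811] -21.684667496733883
w1 corners [array([ 0.48638074, -0.23344819]), array([ 0.51224471, -0.16516768]), array([ 0.67029667, -0.23141125])]
ax w1 [ 0.92226987 -0.38654662] -22.739789961919616
free from w1 [ 0.5306699  -0.21245052]
[ 0.58819591 -0.07983857  0.03533387] [-0.33  0.46  1.69 -0.    0.98 -1.53]
```

{"method": "arm_command", "body": {"plan": [-8,0,0,0,0,0,-25,0,0,0,-22,0,2.6,-27.3,0,0,2.6,-27.3,0,0,2.6,-27.3,0,0,2.6,-27.3,0,0,2.6,-27.3,0,0,0,0,0,0.145,0,0,0,0.145,0,0,0,0.145,0,0,0,0.145,0,0,0,0.145,0,0,0,0.145,0,0,0,0.145,0,0,0,0.145,0,0,0,0.145,0,0,0,0.145,0,0,0,0.13,0,0,0,0]}}

```text
time_s: 13.1
eef_pos: [0.5297, -0.203, 0.0799]
eef_rot: [-0.0, 0.828, 0.56, -0.0]
wrist_force: [0.6, 0.2, -0.8]
opening: 0.617
```

```bash
python3 - <<'E'
from h import *
duo('7'); o=ctrl.get_obs(); print(rot(o['eef_rot']).round(3),o['opening'])
a=cv2.imread('pics/v7.png'); s=cv2.imread('pics/s7.png'); u,v=proj('s7',o['eef_pos']-[0,0,.02]).astype(int)
print(u,v); a=cv2.resize(s[v-50:v+50,u-60:u+60],(408,340),interpolation=cv2.INTER_CUBIC)
w=cv2.imread('pics/w7.png')[140:480,130:520]; cv2.imwrite('pics/v7.png',np.hstack([a,w]))
Rt=rot(o['eef_rot'])
f=np.array([.5303,-.214,.039]); print('free in tool mm',Rt.T@(f-o['eef_pos'])*1e3, 'proj free', proj('w7',f), 'pin tips',[proj('w7',f+Rt@[x/1e3,y/1e3,-.015]).round() for x,y in((11,23.5),(11,-23.5),(-11,23.5),(-11,-23.5))])
E
```

```text
[ 0.52967637 -0.20297806  0.07990242] [ 0.61576655  0.17182134 -0.80920505]
[[ 0.368  0.93  -0.   ]
 [ 0.93  -0.368  0.   ]
 [ 0.    -0.    -1.   ]] 0.6158765439000172
308 270
free in tool mm [-9.92799313  4.49547911 40.85847208] proj free [328.33774093 294.02081977] pin tips [array([383., 284.]), array([275., 284.]), array([381., 330.]), array([277., 330.])]
```

View pics/v7.png

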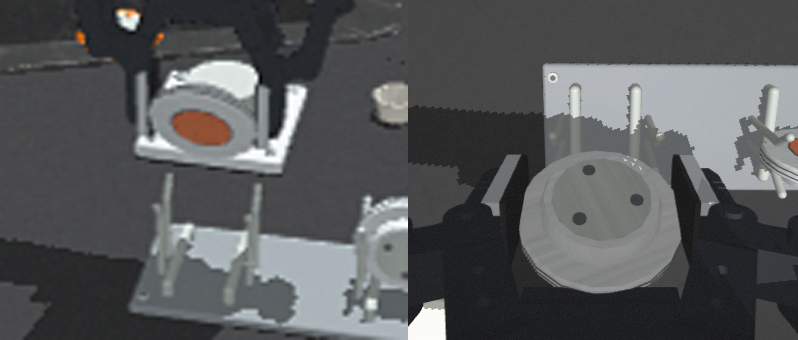

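```bash
python3 - <<'E'
from h import *
o=ctrl.get_obs(); Rt=rot(o['eef_rot']);P=o['eef_pos']
t=np.radians(75);n=np.array([np.sin(t),0,-np.cos(t)])
cr=lambda q:((q-[308-60,270-50])*3.4).round(0)
for x,dz in((-6,15),(-10,15),(-14,15),(-10,19),(-10,11)): print(x,dz,cr(proj('s7',P+Rt@(np.array([x,0,-dz])-3.5*n)/1e3)))
f=np.array([.5303,-.214,.054])
for dx in(-4,0,4): print('pins',dx,[cr(proj('s7',f+Rt@[(x+dx)/1e3,y/1e3,0])) for x,y in((11,23.5),(11,-23.5),(-11,23.5),(-11,-23.5))])
E
```

```text
-6 15 [201. 127.]
-10 15 [199. 131.]
-14 15 [198. 135.]
-10 19 [199. 124.]
-10 11 [200. 138.]
pins -4 [array([257., 191.]), array([168., 181.]), array([250., 216.]), array([158., 206.])]
pins 0 [array([259., 187.]), array([169., 177.]), array([251., 212.]), array([160., 201.])]
pins 4 [array([260., 183.]), array([171., 173.]), array([253., 207.]), array([162., 197.])]
```

Pin tips and disc position agree with my model: free place at tool y +4.5, disc centred about 10 mm behind the tool axis. Lowering into the free place.

{"method": "arm_command", "body": {"plan": [-3,4.5,0,0,0,0,0,0,0,0,12,0,0,0,8,0,0,0,7,0,0.5,0,6,0,0.5,0,5,0,0.5,0,5,0,0.5,0,5,0,0,0,0,0]}}

```text
time_s: 14.2
eef_pos: [0.5322, -0.2076, 0.0313]
eef_rot: [0.0, 0.828, 0.561, -0.002]
wrist_force: [-5.2, -8.6, -3.9]
opening: 0.612
```

{"method": "arm_command", "body": {"plan": [0,0,2,0,0,0,2,0,0,0,2,0,0,0,0,0]}}

```text
time_s: 14.6
eef_pos: [0.5325, -0.2074, 0.0271]
eef_rot: [-0.0, 0.828, 0.561, -0.002]
wrist_force: [-12.0, -2.2, 14.2]
opening: 0.614
```

{"method": "arm_command", "body": {"plan": [0,-1.5,0,0,0,-1.5,1,0,0,0,1,0,0,0,0,0]}}

```text
time_s: 15.0
eef_pos: [0.5325, -0.2074, 0.0266]
eef_rot: [0.003, 0.828, 0.561, -0.0]
wrist_force: [-7.0, -2.6, 17.3]
opening: 0.612
```

```bash
python3 - <<'E'
from h import *
shot('side','s8'); shot('wrist','w8'); shot('top','t8')
o=ctrl.get_obs(); print(o['eef_pos'],o['wrist_force'])
s=cv2.imread('pics/s8.png'); u,v=proj('s8',[.5303,-.214,.039]).astype(int); print(u,v)
a=cv2.resize(s[v-30:v+30,u-35:u+35],(420,360),interpolation=cv2.INTER_CUBIC)
w=cv2.resize(cv2.imread('pics/w8.png')[190:480,160:500],(380,360)); cv2.imwrite('pics/v8.png',np.hstack([a,w]))
cr=lambda q:((q-[u-35,v-30])*6).round(0)
for x in(-3.5,3.5):
  for z in (.039,.0415): print(x,z,[cr(proj('s8',np.array([.5303,-.214,z])+np.array([.37,.93,0])*x/1e3+np.array([.93,-.37,0])*.028*np.cos(k)+[0,0,.028*np.sin(k)])) for k in np.arange(0,6.2,np.pi/2)])
E
```

```text
[ 0.53250092 -0.20737785  0.02660622] [-6.10357417 -2.58602529 16.92568983]
309 284
-3.5 0.039 [array([307., 199.]), array([212., 108.]), array([118., 177.]), array([212., 265.])]
-3.5 0.0415 [array([307., 192.]), array([212., 101.]), array([118., 170.]), array([212., 258.])]
3.5 0.039 [array([311., 185.]), array([216.,  94.]), array([123., 163.]), array([216., 250.])]
3.5 0.0415 [array([311., 178.]), array([216.,  87.]), array([123., 156.]), array([216., 244.])]
```

View pics/v8.png

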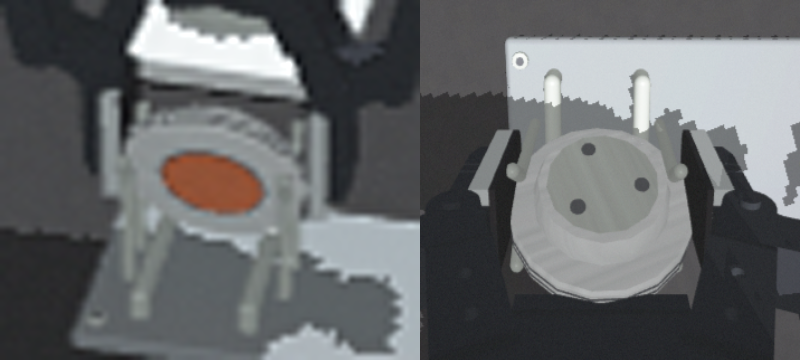

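The disc sits on the rods inside the flare but is leaning about 20°: it touches rods and front pins, and the rear pins back its top. The rack holds it securely enough to re-grip. I'll release slowly and see where it settles.

{"method": "arm_command", "body": {"plan": [0,0,-1,0,0,0,0,0]}}

```text
time_s: 15.35
eef_pos: [0.5324, -0.2073, 0.0267]
eef_rot: [0.003, 0.828, 0.561, -0.0]
wrist_force: [-3.4, -4.7, 8.9]
opening: 0.61
```

{"method": "arm_command", "body": {"plan": [0,0,0,0,0,0,0,0,0,0,0,0,0,0,0,0], "grip": 0.72}}

```text
time_s: 15.75
eef_pos: [0.5308, -0.2045, 0.0243]
eef_rot: [-0.0, 0.828, 0.56, -0.0]
wrist_force: [-0.3, 1.1, -1.2]
opening: 0.722
```

```bash
python3 - <<'E'
from h import *
shot('side','s9'); shot('wrist','w9'); o=ctrl.get_obs(); print(o['eef_pos'],o['wrist_force'],o['opening'])
def brick(n):
    h=cv2.cvtColor(cv2.imread(n),cv2.COLOR_BGR2HSV); m=cv2.inRange(h,(3,110,60),(14,255,220)); m[:230]=0;m[330:]=0;m[:,:280]=0;m[:,335:]=0
    c=max(cv2.findContours(m,0,2)[0],key=cv2.contourArea); return cv2.fitEllipse(c),cv2.contourArea(c)
for n in '789': print(n,brick('pics/s%s.png'%n))
# model brick ellipse for theta, centre at free
for th in (60,67,75,90,100,110):
    t=np.radians(th); n=-np.array([np.sin(t)*.37,np.sin(t)*.93,np.cos(t)]); e1=np.array([.93,-.37,0]); e2=np.cross(n,e1)
    c=np.array([.5303,-.214,.039])+.0035*n; p=np.array([proj('s9',c+.015*(np.cos(k)*e1+np.sin(k)*e2)) for k in np.arange(0,6.28,.1)],np.float32)
    print(th,cv2.fitEllipse(p))
E
```

```text
[ 0.53086043 -0.20455499  0.02440878] [ 1.02089834 -0.11055914 -0.21500096] 0.7216780237007393
7 (((306.5505065917969, 257.1189880371094), (8.592697143554688, 16.699951171875), 106.69314575195312), 105.5)
8 (((308.7959899902344, 283.94647216796875), (8.585775375366211, 16.104814529418945), 108.04713439941406), 98.0)
9 (((308.05255126953125, 285.5456848144531), (10.232470512390137, 16.24289894104004), 105.60980987548828), 126.0)
60 ((309.35333251953125, 285.8755187988281), (6.7356109619140625, 17.195283889770508), 100.59478759765625)
67 ((309.3354797363281, 285.7521667480469), (8.607354164123535, 17.202577590942383), 102.00558471679688)
75 ((309.3214111328125, 285.5852966308594), (10.588979721069336, 17.210302352905273), 103.89396667480469)
90 ((309.3134765625, 285.2100830078125), (13.72045612335205, 17.22333335876465), 108.99562072753906)
100 ((309.32122802734375, 284.9247131347656), (15.293376922607422, 17.232738494873047), 115.03763580322266)
110 ((309.3390197753906, 284.6197204589844), (16.38689422607422, 17.25023078918457), 127.57319641113281)
```

It settled safely at the free place: the centre matches to about 1 px, leaning about 15°. I'll re-grip with the disc 7 mm forward of the pad centre, so later slip has room.

{"method": "arm_command", "body": {"plan": [0,3,0,0,-8,0,0,0,-8,0,0,0,0,0,0,0], "grip": 0.85}}

```text
time_s: 16.25
eef_pos: [0.5275, -0.2221, 0.0247]
eef_rot: [0.0, 0.829, 0.56, -0.0]
wrist_force: [-0.2, 0.4, 1.0]
opening: 0.85
```

{"method": "arm_command", "body": {"plan": [0,0,0,0,0,0,0,0,0,0,0,0,0,0,0,0,0,0,0,0,0,0,0,0], "grip": 0}}

```text
time_s: 16.85
eef_pos: [0.5264, -0.2204, 0.0251]
eef_rot: [-0.001, 0.828, 0.561, -0.001]
wrist_force: [-7.6, 1.6, 8.8]
opening: 0.618
```

```bash
python3 - <<'E'
from h import *
shot('side','s10'); o=ctrl.get_obs(); print(o['eef_pos'],o['wrist_force'],o['opening'])
h=cv2.cvtColor(cv2.imread('pics/s10.png'),cv2.COLOR_BGR2HSV); m=cv2.inRange(h,(3,110,60),(14,255,220)); m[:230]=0;m[330:]=0;m[:,:280]=0;m[:,335:]=0
c=max(cv2.findContours(m,0,2)[0],key=cv2.contourArea); print(cv2.fitEllipse(c))
b=np.array([.5644,-.0705,.034]); Rt=rot(o['eef_rot']); print('block in tool',Rt.T@(b-o['eef_pos'])*1e3, Rt.round(3)[:,0])
E
```

```text
[ 0.52637246 -0.22038316  0.02512965] [-8.81307868  1.35748385  9.55860804] 0.6143645448426787
((308.4783935546875, 285.7752685546875), (10.313931465148926, 16.453367233276367), 104.83931732177734)
block in tool [153.2845979  -20.37253429  -8.86170862] [ 0.371  0.929 -0.   ]
```

Re-gripped. Lift out and go to the block's right-hand flank.

{"method": "arm_command", "body": {"plan": [0,0,-15,0,0,0,-20,0,0,0,-20,0,25,-6,0,0,27,-7,0,0,27,-7,0,0,26,0,0,0,0,0,20,0,0,0,18,0,0,0,0,0]}}

```text
time_s: 17.9
eef_pos: [0.5468, -0.1146, 0.0401]
eef_rot: [-0.002, 0.828, 0.561, -0.001]
wrist_force: [-0.4, 0.7, -1.3]
opening: 0.616
```

```bash
cat >> h.py <<'E'
def tilt(n):
    shot('side','s'+n); o=ctrl.get_obs(); P=o['eef_pos']; Rt=rot(o['eef_rot'])
    h=cv2.cvtColor(cv2.imread('pics/s%s.png'%n),cv2.COLOR_BGR2HSV); m=cv2.inRange(h,(3,110,60),(14,255,220))
    u,v=proj('s'+n,P+[0,0,.015]).astype(int); k=m*0; k[v-22:v+22,u-25:u+25]=1; m*=k
    cs=cv2.findContours(m,0,2)[0]
    if not cs: print('no brick'); return
    c=max(cs,key=cv2.contourArea); print('obs',cv2.fitEllipse(c),cv2.contourArea(c))
    K=[]
    for off in (-10,-5,0,7):
      for th in range(40,181,5):
        t=np.radians(th); nn=Rt@np.array([-np.sin(t),0,np.cos(t)]); e1=Rt[:,1]; e2=np.cross(nn,e1)
        C=P+Rt@(np.array([off,0,-15])/1e3)+.0035*nn
        p=np.array([proj('s'+n,C+.015*(np.cos(k)*e1+np.sin(k)*e2)) for k in np.arange(0,6.28,.1)],np.float32)
        E=cv2.fitEllipse(p); K.append((off,th,cv2.contourArea(p),*np.round(E[0],1),np.round(E[1],1)))
    E=cv2.fitEllipse(c); r=E[1][0]/E[1][1]
    for k in sorted(K,key=lambda k:abs(k[5][0]/k[5][1]-r)*30+np.hypot(k[3]-E[0][0],k[4]-E[0][1]))[:4]: print(k)
    print('block in tool',(Rt.T@(np.array([.5644,-.0705,.034])-P)*1e3).round(1),'F tool',(Rt.T@o['wrist_force']).round(1),o['opening'])
E
python3 -c "
from h import *
tilt('11')"
```

```text
obs ((309.2569580078125, 246.43125915527344), (9.99782657623291, 14.410045623779297), 107.49378204345703) 108.0
(-5, 165, 139.77408598945476, np.float64(308.8), np.float64(246.0), array([11.3, 15.7]))
(0, 75, 129.31503673829138, np.float64(309.0), np.float64(247.1), array([10.5, 15.7]))
(0, 80, 141.00935559696518, np.float64(309.0), np.float64(247.0), array([11.5, 15.7]))
(-5, 170, 127.73521995474584, np.float64(308.8), np.float64(245.9), array([10.3, 15.7]))
block in tool [47.7 -1.1  7.4] F tool [-0.3  0.3  1.1] 0.6131428524092162
```

{"method": "arm_command", "body": {"plan": [4,-1,0,0,3,0,0,0,3,0,-0.5,0,3,0,-0.5,0,3,0,0,0,3,0,0,0,3,0,0,0,0,0,0,0]}}

```text
time_s: 18.75
eef_pos: [0.5559, -0.0975, 0.0441]
eef_rot: [0.002, 0.828, 0.561, -0.001]
wrist_force: [-5.0, -9.4, 4.1]
opening: 0.614
```

```bash
python3 -c "
from h import *
tilt('12')"
```

```text
obs ((311.8067626953125, 240.3555908203125), (12.414637565612793, 14.182502746582031), 117.45446014404297) 134.0
(0, 95, 165.1839108299464, np.float64(311.5), np.float64(240.3), array([13.7, 15.4]))
(-5, 150, 161.7480874909088, np.float64(311.2), np.float64(240.1), array([13.3, 15.5]))
(-5, 145, 169.07728977059014, np.float64(311.2), np.float64(240.2), array([13.9, 15.5]))
(0, 90, 157.50488583790138, np.float64(311.5), np.float64(240.5), array([13. , 15.4]))
block in tool [28.3 -2.2 10. ] F tool [-10.7  -1.2  -5.3] 0.6150960102090222
```

Past vertical (about 93°) at only 11 N. Keep going.

{"method": "arm_command", "body": {"plan": [3,0,0.3,0,3,0,0.3,0,3,0,0.3,0,3,0,0.3,0,3,0,0.3,0,0,0,0,0]}}

```text
time_s: 19.4
eef_pos: [0.5616, -0.0834, 0.0423]
eef_rot: [0.002, 0.828, 0.561, -0.001]
wrist_force: [-2.1, -8.5, 1.4]
opening: 0.615
```

```bash
python3 -c "
from h import *
tilt('13')"
```

```text
obs ((312.71221923828125, 238.07318115234375), (13.567173957824707, 14.048544883728027), 166.95986938476562) 146.5
(-5, 110, 176.7123572502751, np.float64(312.6), np.float64(238.1), array([14.8, 15.2]))
(-5, 105, 173.12099844706245, np.float64(312.6), np.float64(238.2), array([14.5, 15.2]))
(-5, 130, 177.3192015425302, np.float64(312.7), np.float64(237.5), array([14.8, 15.2]))
(-5, 115, 178.9402064147871, np.float64(312.6), np.float64(237.9), array([15. , 15.2]))
block in tool [13.  -2.2  8.3] F tool [-9.3  1.1 -1.9] 0.6109834021862822
```

{"method": "arm_command", "body": {"plan": [3,0,-0.3,0,3,0,-0.3,0,2,0,0,0,0,0,0,0]}}

```text
time_s: 19.85
eef_pos: [0.5641, -0.0762, 0.0426]
eef_rot: [0.002, 0.828, 0.561, -0.001]
wrist_force: [-3.9, -9.8, 2.4]
opening: 0.612
```

```bash
python3 -c "
from h import *
tilt('14')"
```

```text
obs ((313.08709716796875, 236.2072296142578), (13.728424072265625, 14.063023567199707), 64.4552993774414) 150.0
(-5, 110, 174.4306737203151, np.float64(313.1), np.float64(236.0), array([14.7, 15.1]))
(-5, 115, 176.5494553577155, np.float64(313.1), np.float64(235.9), array([14.9, 15.1]))
(-5, 105, 170.96593332639895, np.float64(313.1), np.float64(236.2), array([14.4, 15.1]))
(-10, 130, 176.439257286489, np.float64(312.7), np.float64(236.7), array([14.8, 15.2]))
block in tool [ 5.4 -1.8  8.6] F tool [-10.7  -1.1  -1.5] 0.6132838901361517
```

```bash
cat >> h.py <<'E'
def wtilt(n):
    shot('wrist','w'+n); o=ctrl.get_obs(); P=o['eef_pos']; Rt=rot(o['eef_rot'])
    h=cv2.cvtColor(cv2.imread('pics/w%s.png'%n),cv2.COLOR_BGR2HSV); m=cv2.inRange(h,(2,90,40),(15,255,255)); m[:, :230]=0; m[:,420:]=0; m[:220]=0
    cs=cv2.findContours(m,0,2)[0]; c=max(cs,key=cv2.contourArea) if cs else None
    if c is None or len(c)<5: print('no brick in wrist'); return
    print('wrist obs',cv2.boundingRect(c),cv2.contourArea(c))
    for off in(-10,-5,0):
      for th in range(110,181,10):
        t=np.radians(th); nn=Rt@np.array([-np.sin(t),0,np.cos(t)]); e1=Rt[:,1]; e2=np.cross(nn,e1)
        C=P+Rt@(np.array([off,0,-15])/1e3)+.0035*nn
        p=np.array([proj('w'+n,C+.015*(np.cos(k)*e1+np.sin(k)*e2)) for k in np.arange(0,6.28,.1)],np.float32)
        print(off,th,cv2.boundingRect(p),int(cv2.contourArea(p)))
E
python3 -c "
from h import *
wtilt('14')"
```

```text
wrist obs (279, 355, 86, 5) 171.0
-10 110 (274, 359, 88, 21) 1394
-10 120 (274, 366, 88, 6) 323
-10 130 (273, 362, 89, 12) 777
-10 140 (273, 353, 89, 28) 1870
-10 150 (273, 344, 89, 43) 2915
-10 160 (273, 336, 89, 57) 3875
-10 170 (273, 329, 89, 69) 4716
-10 180 (273, 323, 89, 79) 5407
-5 110 (273, 347, 89, 19) 1234
-5 120 (273, 354, 89, 3) 145
-5 130 (273, 347, 89, 15) 968
-5 140 (273, 338, 89, 31) 2067
-5 150 (273, 330, 89, 45) 3112
-5 160 (273, 322, 90, 59) 4066
-5 170 (272, 315, 91, 71) 4895
-5 180 (272, 309, 91, 81) 5567
0 110 (273, 335, 89, 16) 1063
0 120 (273, 342, 90, 1) 43
0 130 (272, 333, 91, 17) 1169
0 140 (272, 324, 91, 33) 2275
0 150 (272, 315, 91, 48) 3320
0 160 (272, 307, 91, 62) 4267
0 170 (272, 300, 91, 73) 5081
0 180 (272, 295, 91, 82) 5734
```

Tilt is now about 123°, with the face clearly starting to look up. I'll lift, move over the block's top, and press down while moving forward to roll it flat, spigot down.

{"method": "arm_command", "body": {"plan": [-3,0,0,0,0,0,-10,0,6,0,0,0,6,-2,0,0,0,0,4,0,0,0,4,0,1.5,0,2,0,2,0,2,0,2,0,2,0,2,0,2,0,2,0,2,0,0,0,0,0]}}

```text
time_s: 21.15
eef_pos: [0.5704, -0.0553, 0.0361]
eef_rot: [0.001, 0.828, 0.561, 0.001]
wrist_force: [-6.4, 3.9, 21.4]
opening: 0.608
```

```bash
python3 -c "
from h import *
tilt('15');wtilt('15')"
```

```text
obs ((314.0611877441406, 231.79238891601562), (12.820653915405273, 14.002485275268555), 64.8101806640625) 133.5
(0, 140, 157.35428045201115, np.float64(314.8), np.float64(231.4), array([13.6, 14.7]))
(-5, 140, 158.93777867616154, np.float64(314.4), np.float64(232.6), array([13.7, 14.8]))
(0, 100, 157.3112763343379, np.float64(314.7), np.float64(232.5), array([13.6, 14.7]))
(-5, 145, 153.26320919999853, np.float64(314.4), np.float64(232.5), array([13.2, 14.8]))
block in tool [-16.3   0.1   2.2] F tool [  1.6  -6.5 -21.2] 0.6159999046109962
wrist obs (278, 353, 88, 25) 1657.5
-10 110 (274, 359, 88, 21) 1394
-10 120 (274, 366, 88, 6) 323
-10 130 (273, 362, 89, 12) 777
-10 140 (273, 353, 89, 28) 1870
-10 150 (273, 344, 89, 43) 2916
-10 160 (273, 336, 89, 57) 3876
-10 170 (273, 329, 89, 69) 4717
-10 180 (273, 323, 89, 79) 5408
-5 110 (273, 347, 89, 19) 1234
-5 120 (273, 354, 89, 3) 145
-5 130 (273, 347, 89, 15) 968
-5 140 (273, 338, 89, 31) 2067
-5 150 (273, 330, 90, 45) 3113
-5 160 (273, 322, 90, 59) 4067
-5 170 (272, 315, 91, 71) 4896
-5 180 (272, 309, 91, 81) 5569
0 110 (273, 335, 89, 16) 1064
0 120 (273, 342, 90, 1) 43
0 130 (272, 333, 91, 17) 1169
0 140 (272, 324, 91, 33) 2275
0 150 (272, 315, 91, 48) 3321
0 160 (272, 307, 91, 62) 4268
0 170 (272, 300, 91, 73) 5082
0 180 (272, 295, 91, 82) 5735
```

About 138° now. Pressing straight down to finish levelling.

{"method": "arm_command", "body": {"plan": [0,0,2,0,0,0,2,0,0,0,2,0,0,0,2,0,0,0,2,0,0,0,0,0]}}

```text
time_s: 21.85
eef_pos: [0.5738, -0.0541, 0.0302]
eef_rot: [0.002, 0.828, 0.561, 0.004]
wrist_force: [-6.5, 13.8, 42.1]
opening: 0.614
```

```bash
python3 -c "
from h import *
tilt('16');wtilt('16')" | grep -v '1[1-3]0 ('
```

```text
obs ((315.5477600097656, 232.1687774658203), (11.795877456665039, 13.397825241088867), 77.88874816894531) 121.5
(0, 145, 150.69886588701047, np.float64(316.3), np.float64(233.4), array([13.1, 14.6]))
(7, 145, 148.57019822625443, np.float64(317.0), np.float64(231.8), array([13. , 14.5]))
(7, 95, 148.06859314069152, np.float64(316.8), np.float64(233.1), array([13. , 14.5]))
(0, 150, 144.0307904742658, np.float64(316.3), np.float64(233.3), array([12.5, 14.6]))
block in tool [-18.7  -2.7  -3.9] F tool [  9.3 -10.6 -43.2] 0.6157178845655316
wrist obs (276, 350, 91, 41) 2878.0
-10 140 (273, 353, 89, 28) 1870
-10 150 (273, 344, 89, 43) 2916
-10 160 (273, 336, 89, 57) 3877
-10 170 (273, 329, 89, 69) 4719
-10 180 (273, 323, 89, 79) 5410
-5 140 (273, 338, 89, 31) 2068
-5 150 (273, 330, 90, 45) 3114
-5 160 (273, 322, 90, 59) 4069
-5 170 (272, 315, 91, 71) 4897
-5 180 (272, 309, 91, 81) 5571
0 140 (272, 324, 91, 33) 2275
0 150 (272, 315, 91, 48) 3322
0 160 (272, 307, 91, 62) 4269
0 170 (272, 301, 91, 72) 5084
0 180 (272, 295, 91, 82) 5737
```

Lever arm is too short there (43 N). I'll reposition so that only the flange's lower edge bears on the block's rim, with the spigot hanging beside it. That gives a much longer lever.

{"method": "arm_command", "body": {"plan": [0,0,-10,0,0,0,-10,0,15,0,0,0,15,0,0,0,0,0,0,0,0,0,0,0]}}

```text
time_s: 22.55
eef_pos: [0.5797, -0.0271, 0.0427]
eef_rot: [-0.001, 0.828, 0.561, -0.001]
wrist_force: [-0.1, -0.3, -1.5]
opening: 0.612
```

```bash
python3 -c "
from h import *
tilt('17');wtilt('17')" | grep -v '1[1-3]0 (' ; python3 - <<'E'
import sys; sys.path.insert(0,'.')
E
python3 - <<'E'
from h import *
from scipy.optimize import least_squares
o=ctrl.get_obs(); P=o['eef_pos']; Rt=rot(o['eef_rot'])
def box(f,x,lo):
    off,dz,th=x; t=np.radians(th); nn=Rt@np.array([-np.sin(t),0,np.cos(t)]); e1=Rt[:,1]; e2=np.cross(nn,e1)
    C=P+Rt@(np.array([off,0,-dz])/1e3)+.0035*nn
    return np.array([proj(f,C+.015*(np.cos(k)*e1+np.sin(k)*e2)) for k in np.arange(0,6.28,.1)])
def ob(f,lo,roi):
    h=cv2.cvtColor(cv2.imread('pics/%s.png'%f),cv2.COLOR_BGR2HSV); m=cv2.inRange(h,lo,(15,255,255)); k=m*0; k[roi]=1; m*=k
    c=max(cv2.findContours(m,0,2)[0],key=cv2.contourArea)[:,0]; return c
w=ob('w17',(2,90,40),np.s_[220:,230:420]); u,v=proj('s17',P+[0,0,.015]).astype(int); s=ob('s17',(3,110,60),np.s_[v-25:v+25,u-25:u+25])
e=cv2.fitEllipse(s); 
def r(x):
    a=box('w17',x,0); b=box('s17',x,0).astype(np.float32); E=cv2.fitEllipse(b)
    return [a[:,1].min()-w[:,1].min(), a[:,1].max()-w[:,1].max()-1, 3*(E[0][0]-e[0][0]),3*(E[0][1]-e[0][1]),3*(E[1][0]-e[1][0]-.8)]
for x0 in((-7,20,150),(-3,15,140)): q=least_squares(r,x0); print(q.x,q.fun)
E
```

```text
obs ((315.9218444824219, 220.5931396484375), (12.290205001831055, 13.717230796813965), 75.03287506103516) 121.5
(7, 95, 144.80219977651723, np.float64(317.2), np.float64(221.4), array([12.9, 14.3]))
(0, 145, 143.40754430321977, np.float64(316.8), np.float64(221.7), array([12.7, 14.4]))
(7, 145, 141.4197781307157, np.float64(317.4), np.float64(220.1), array([12.6, 14.3]))
(0, 140, 149.09779926761985, np.float64(316.7), np.float64(221.8), array([13.2, 14.4]))
block in tool [-45.6   1.7   8.9] F tool [-0.2  0.2  0.6] 0.6123305160193107
wrist obs (277, 356, 90, 30) 2014.0
-10 140 (274, 354, 89, 28) 1861
-10 150 (274, 345, 89, 43) 2909
-10 160 (273, 337, 90, 57) 3873
-10 170 (273, 330, 90, 69) 4717
-10 180 (273, 324, 90, 79) 5411
-5 140 (273, 339, 90, 31) 2058
-5 150 (273, 331, 90, 45) 3107
-5 160 (273, 323, 90, 59) 4064
-5 170 (273, 316, 90, 71) 4896
-5 180 (273, 310, 90, 80) 5572
0 140 (273, 325, 90, 33) 2266
0 150 (273, 316, 90, 48) 3315
0 160 (273, 308, 91, 62) 4265
0 170 (272, 301, 92, 73) 5083
0 180 (272, 296, 92, 82) 5739
[ -8.72312171  19.02797892 141.93471923] [-0.13513607  0.16303813  0.35064697  4.16693115  0.26709137]
[ -8.25643528  19.75246939 141.97189655] [-0.24409122  0.29403403  0.48623657  2.92245483  0.2398201 ]
```

{"method": "arm_command", "body": {"plan": [0,1.5,4,0,0,0,3.5,0,1,0,2,0,1,0,2,0,1,0,2,0,1,0,2,0,1,0,2,0,0,0,0,0]}}

```text
time_s: 23.45
eef_pos: [0.5836, -0.024, 0.0273]
eef_rot: [0.0, 0.828, 0.561, -0.0]
wrist_force: [-5.1, -0.6, 10.4]
opening: 0.609
```

```bash
cat > fit.py <<'E'
from h import *
import sys
from scipy.optimize import least_squares
n=sys.argv[1]; x0=[float(a) for a in sys.argv[2:5]]
o=ctrl.get_obs(); P=o['eef_pos']; Rt=rot(o['eef_rot']); shot('wrist','w'+n)
def box(f,x):
    off,dz,th=x; t=np.radians(th); nn=Rt@np.array([-np.sin(t),0,np.cos(t)]); e1=Rt[:,1]; e2=np.cross(nn,e1)
    C=P+Rt@(np.array([off,0,-dz])/1e3)+.0035*nn
    return np.array([proj(f,C+.015*(np.cos(k)*e1+np.sin(k)*e2)) for k in np.arange(0,6.28,.1)])
h=cv2.cvtColor(cv2.imread('pics/w%s.png'%n),cv2.COLOR_BGR2HSV); m=cv2.inRange(h,(2,90,40),(15,255,255)); m[:220]=0; m[:,:230]=0;m[:,420:]=0
w=max(cv2.findContours(m,0,2)[0],key=cv2.contourArea)[:,0]
def r(x):
    a=box('w'+n,x); return [a[:,1].min()-w[:,1].min(), a[:,1].max()-w[:,1].max()-1,np.ptp(a[:,0])-np.ptp(w[:,0])-1,.3*(x[1]-x0[1])]
q=least_squares(r,x0); print('off dz theta',q.x.round(1),np.round(q.fun,1))
print('block in tool',(Rt.T@(np.array([.5644,-.0705,.034])-P)*1e3).round(1),'F tool',(Rt.T@o['wrist_force']).round(1),P.round(4))
E
python3 fit.py 18 -8 20 150
```

```text
off dz theta [ -8.8  20.8 153.3] [-0.  -0.  -0.1  0.2]
block in tool [-50.3  -0.5  -6.6] F tool [ -2.5  -4.5 -10.4] [ 0.5836 -0.024   0.0273]
```

Good: 153° at only 10 N. Continuing.

{"method": "arm_command", "body": {"plan": [1.3,0,2,0,1.3,0,2,0,1,0,2,0,1,0,2,0,0.5,0,2,0,0,0,0,0]}}

```text
time_s: 24.1
eef_pos: [0.5862, -0.0192, 0.0175]
eef_rot: [0.001, 0.828, 0.56, 0.0]
wrist_force: [-2.0, 1.2, 8.8]
opening: 0.613
```

```bash
python3 fit.py 19 -8 21 170
```

```text
off dz theta [-10.5  23.5 170.3] [-0.  -0.  -0.3  0.8]
block in tool [-55.7  -1.2 -16.5] F tool [ 0.3 -2.3 -8.8] [ 0.5862 -0.0192  0.0175]
```

170°. Now I set it on the block's top, spigot down, to level it fully, then re-grip it centred.

{"method": "arm_command", "body": {"plan": [0,0,-12,0,0,0,-10,0,-15,-1,0,0,-15,0,0,0,-15,0,0,0,0,0,0,0,0,0,8,0,0,0,4,0,0,0,2,0,0,0,2,0,0,0,2,0,0,0,0,0]}}

```text
time_s: 25.35
eef_pos: [0.5691, -0.0582, 0.0222]
eef_rot: [-0.0, 0.828, 0.561, 0.001]
wrist_force: [-3.6, 10.2, 20.1]
opening: 0.611
```

```bash
python3 fit.py 20 -9 23 178
```

```text
off dz theta [-10.7  23.8 171.9] [-0.  -0.  -0.1  0.3]
block in tool [-13.1   0.2 -11.9] F tool [  8.2  -7.1 -20.1] [ 0.5691 -0.0582  0.0222]
```

{"method": "arm_command", "body": {"plan": [0,0,2,0,0,0,2,0,0,0,2,0,0,0,0,0]}}

```text
time_s: 25.8
eef_pos: [0.5702, -0.0579, 0.0174]
eef_rot: [0.0, 0.828, 0.561, 0.002]
wrist_force: [-5.0, 11.8, 26.0]
opening: 0.612
```

```bash
python3 fit.py 21 -9 23 178; python3 -c "
from h import *
o=ctrl.get_obs();print(o['wrist_force'])
im=cv2.imread('pics/w21.png')[220:480,180:470]; shot('side','s21'); s=cv2.imread('pics/s21.png'); u,v=proj('s21',o['eef_pos']+[0,0,.02]).astype(int)
cv2.imwrite('pics/v21.png',np.hstack([cv2.resize(im,(440,394)),cv2.resize(s[v-25:v+25,u-22:u+22],(347,394),interpolation=cv2.INTER_CUBIC)]))"
```

```text
off dz theta [-10.5  26.2 180. ] [-0.  -0.  -0.3  1. ]
block in tool [-13.8  -0.7 -16.6] F tool [  9.2  -9.  -26. ] [ 0.5702 -0.0579  0.0174]
[-4.37236378 13.65814985 24.97734676]
```

Level (180°). Unload, release, and re-grip centred.

{"method": "arm_command", "body": {"plan": [1,0,-2,0,1,0,-2,0,0,0,0,0]}}

```text
time_s: 26.2
eef_pos: [0.5699, -0.0584, 0.0193]
eef_rot: [0.001, 0.828, 0.561, 0.001]
wrist_force: [0.2, 0.2, 6.9]
opening: 0.611
```

{"method": "arm_command", "body": {"plan": [0,0,0,0,0,0,0,0,0,0,0,0,0,0,0,0], "grip": 0.75}}

```text
time_s: 26.6
eef_pos: [0.5681, -0.0585, 0.0178]
eef_rot: [-0.0, 0.828, 0.56, -0.0]
wrist_force: [0.2, -1.2, -0.4]
opening: 0.748
```

```bash
python3 fit.py 22 -9 24 178; python3 - <<'E'
from h import *
h=cv2.cvtColor(cv2.imread('pics/w22.png'),cv2.COLOR_BGR2HSV); m=cv2.inRange(h,(2,90,40),(15,255,255)); m[:220]=0; m[:,:230]=0;m[:,420:]=0
c=max(cv2.findContours(m,0,2)[0],key=cv2.contourArea); e=cv2.fitEllipse(c); print(e)
o=ctrl.get_obs(); p=ray('w22',*e[0],.048); print(p,(rot(o['eef_rot']).T@(p-o['eef_pos'])*1e3).round(1),o['opening'])
K=[]
for z in(.040,.048,.055):
    q=ray('w22',*e[0],z); b=np.array([proj('w22',q+.015*np.array([np.cos(k),np.sin(k),0])) for k in np.arange(0,6.28,.1)],np.float32); print(z,cv2.fitEllipse(b))
E
```

```text
off dz theta [ -8.   25.7 181.4] [-0.  -0.  -0.2  0.5]
block in tool [-12.6   1.  -16.2] F tool [-1.1  0.6  0.4] [ 0.5681 -0.0585  0.0178]
((325.79351806640625, 375.0186767578125), (82.97714233398438, 94.72879791259766), 89.27264404296875)
[ 0.56816732 -0.06563269  0.048     ] [ -6.6   2.6 -30.1] 0.7456962118624764
0.04 ((325.80126953125, 373.8450012207031), (79.05140686035156, 90.40789794921875), 89.55352783203125)
0.048 ((325.8023986816406, 373.671142578125), (84.71017456054688, 96.8732681274414), 89.55317687988281)
0.055 ((325.80364990234375, 373.4852294921875), (90.37139129638672, 103.34014129638672), 89.55282592773438)
```

The holder lies flat on the block, face up (ellipse matches face height about 47–48 mm). Re-gripping it centred.

{"method": "arm_command", "body": {"plan": [-6.6,2.6,-5,0,0,0,0,0,0,0,0,0], "grip": 0.85}}

```text
time_s: 26.95
eef_pos: [0.5688, -0.0663, 0.0237]
eef_rot: [0.0, 0.828, 0.56, 0.0]
wrist_force: [0.0, 0.3, 0.1]
opening: 0.85
```

{"method": "arm_command", "body": {"plan": [0,0,0,0,0,0,0,0,0,0,0,0,0,0,0,0,0,0,0,0,0,0,0,0], "grip": 0}}

```text
time_s: 27.55
eef_pos: [0.5687, -0.0659, 0.0239]
eef_rot: [0.0, 0.828, 0.56, 0.0]
wrist_force: [-1.5, 0.4, 5.2]
opening: 0.616
```

{"method": "arm_command", "body": {"plan": [0,0,-10,0,0,0,-25,0,0,0,-35,0,0,0,-35,0,0,0,0,0]}}

```text
time_s: 28.05
eef_pos: [0.5721, -0.0668, 0.1343]
eef_rot: [0.004, 0.828, 0.561, 0.003]
wrist_force: [1.0, -0.3, -0.2]
opening: 0.621
```

```bash
python3 fit.py 23 0 22 180; python3 - <<'E'
from h import *
o=ctrl.get_obs(); Rt=rot(o['eef_rot']); d=Rt.T@(np.array([.5281,-.4313,.06])-o['eef_pos'])*1e3; print(d,o['opening'],o['q'].round(2))
E
```

```text
off dz theta [ -0.3  21.1 180. ] [ 0.   0.   0.1 -0.3]
block in tool [ -6.4  -6.8 100.3] F tool [0.1 1.  0.3] [ 0.5721 -0.0668  0.1343]
[-354.64196207   95.77279214   72.14403761] 0.6117457607929662 [-0.32  0.28  1.7   0.    1.15  0.06]
```

Held level and centred. I carry it past the spinner by about 50 mm so the wrist camera sees the collar.

{"method": "arm_command", "body": {"plan": [-20,5,0,0,-38.4,9.2,0,0,-38.4,9.2,0,0,-38.4,9.2,0,0,-38.4,9.2,0,0,-38.4,9.2,0,0,-38.4,9.2,0,0,-38.4,9.2,0,0,-38.4,9.2,0,0,-38.4,9.2,0,0,-38.4,8,0,0,0,0,0,0,0,0,0,0]}}

```text
time_s: 29.4
eef_pos: [0.506, -0.4763, 0.1263]
eef_rot: [-0.002, 0.829, 0.56, 0.0]
wrist_force: [0.5, 1.0, -0.2]
opening: 0.619
```

```bash
python3 - <<'E'
from h import *
shot('wrist','w24'); o=ctrl.get_obs(); Rt=rot(o['eef_rot']); print(o['eef_pos'],o['opening'])
c=proj('w24',[.5281,-.4313,.06]); print('pred collar',c)
g=cv2.cvtColor(cv2.imread('pics/w24.png'),cv2.COLOR_BGR2GRAY)
x,y=c.astype(int); a=g[max(0,y-70):y+70,x-70:x+70]
cv2.imwrite('pics/v24.png',np.hstack([cv2.resize(a,(420,420*a.shape[0]//a.shape[1]),interpolation=cv2.INTER_CUBIC)])); print(max(0,y-70),x-70,a.shape)
E
```

```text
[ 0.50658027 -0.47522967  0.12658784] 0.6122342025224315
pred collar [326.51862931 162.35677536]
92 256 (140, 140)
```

View pics/v24.png

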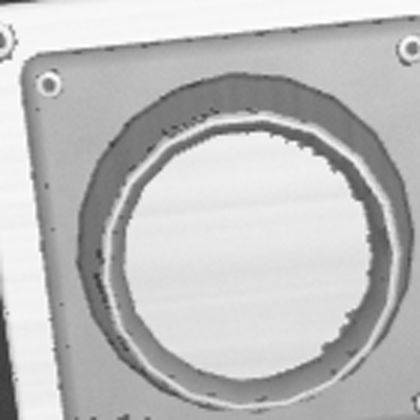

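The collar fills the crop, with its rim ellipse spanning about 104–402 by 112–410, so the centre is near image (340,179). I'll compute the offset from the held disc.

```bash
python3 fit.py 25 0 21 180; python3 - <<'E'
from h import *
o=ctrl.get_obs(); Rt=rot(o['eef_rot']); P=o['eef_pos']
p=ray('w24',340.3,179,.06); print('rim',p,(Rt.T@(p-P)*1e3).round(1))
cr=lambda q:((q-[256,92])*3).round(0)
for r,z in((.0255,.06),(.022,.048)): 
    e=np.array([cr(proj('w24',[p[0]+r*np.cos(k),p[1]+r*np.sin(k),z])) for k in np.arange(0,6.28,.05)]); print(r,z,e.min(0),e.max(0))
h=cv2.cvtColor(cv2.imread('pics/w25.png'),cv2.COLOR_BGR2HSV); m=cv2.inRange(h,(2,90,40),(15,255,255)); m[:220]=0; m[:,:230]=0;m[:,420:]=0
c=max(cv2.findContours(m,0,2)[0],key=cv2.contourArea); e=cv2.fitEllipse(c)
q=ray('w25',*e[0],P[2]+.0211+.0035); print('brick',q,(Rt.T@(q-P)*1e3).round(1))
E
```

```text
off dz theta [ -1.1  19.8 181. ] [ 0.   0.   0.1 -0.3]
block in tool [397.  -96.7  93.6] F tool [ 0.4 -0.4  1.3] [ 0.5066 -0.4752  0.1266]
rim [ 0.53146109 -0.44155985  0.06      ] [39.8 10.6 67. ]
0.0255 0.06 [101. 103.] [405. 409.]
0.022 0.048 [126. 124.] [375. 374.]
brick [ 0.50811788 -0.47522601  0.15153421] [  0.    1.2 -24.6]
```

{"method": "arm_command", "body": {"plan": [20,5,0,0,19.3,4.6,0,0,0,0,20,0,0,0,25,0,0,0,20,0,0,0,6,0,0,0,0,0]}}

```text
time_s: 30.2
eef_pos: [0.5311, -0.4411, 0.0563]
eef_rot: [-0.001, 0.828, 0.561, -0.0]
wrist_force: [-1.4, 1.1, -0.8]
opening: 0.62
```

{"method": "arm_command", "body": {"plan": [0,0,2,0,0,0,2,0,0,0,2,0,0,0,2,0,0,0,0,0]}}

```text
time_s: 30.7
eef_pos: [0.5315, -0.4459, 0.0561]
eef_rot: [0.002, 0.828, 0.561, -0.001]
wrist_force: [-9.4, 5.2, 25.7]
opening: 0.617
```

Contact came too early: 25 N with the fingertips at rim height, so one fingertip is probably touching the collar. The clearance there is only 2.5 mm. The side force (-y) says the tool is too far in +y. Lift and shift.

{"method": "arm_command", "body": {"plan": [0,0,-8,0,0,0,-4,0,0,-1.5,0,0,0,0,0,0,0,0,0,0]}}

```text
time_s: 31.2
eef_pos: [0.529, -0.4426, 0.0605]
eef_rot: [-0.001, 0.828, 0.56, -0.0]
wrist_force: [0.5, 0.3, -0.5]
opening: 0.615
```

```bash
python3 fit.py 26 -1 20 180; python3 - <<'E'
from h import *
o=ctrl.get_obs(); Rt=rot(o['eef_rot']); P=o['eef_pos']
print('rim in tool',(Rt.T@(np.array([.5315,-.4416,.06])-P)*1e3).round(1))
# side view profile: fit brick ellipse -> world position of face centre along with collar edges
tilt('26')
g=cv2.imread('pics/s26.png'); 
for z in(.06,): print('collar proj side',proj('s26',[.5315,-.4416,z]),proj('s26',P+[0,0,.0235]))
t=cv2.cvtColor(cv2.imread('pics/side0.png'),cv2.COLOR_BGR2GRAY); 
for v in range(362,372,2): print(v,t[v,312:372].tolist())
E
```

```text
off dz theta [ -1.1  19.7 181.2] [ 0.   0.   0.  -0.1]
block in tool [ 358.5 -105.5   26.8] F tool [0.4 0.4 0.5] [ 0.529  -0.4426  0.0605]
rim in tool [1.8 1.9 0.5]
obs ((340.7411804199219, 358.872314453125), (16.33503532409668, 22.506637573242188), 95.07672882080078) 282.0
(7, 180, 307.8327330807224, np.float64(341.5), np.float64(358.8), array([16.9, 23.2]))
(7, 175, 333.785329004284, np.float64(341.5), np.float64(358.9), array([18.4, 23.2]))
(7, 90, 306.00315395882353, np.float64(341.1), np.float64(362.4), array([16.7, 23.3]))
(0, 180, 317.30799016775563, np.float64(340.8), np.float64(362.7), array([17.3, 23.4]))
block in tool [ 358.6 -105.5   26.8] F tool [-0.2 -0.7 -0.6] 0.6188822367384545
collar proj side [341.88725597 372.27722486] [340.84549533 359.65914421]
362 [70, 69, 69, 69, 69, 70, 69, 69, 69, 68, 68, 69, 69, 71, 106, 170, 194, 158, 154, 150, 145, 143, 142, 141, 138, 135, 133, 132, 132, 132, 133, 133, 134, 135, 134, 136, 139, 135, 131, 155, 170, 104, 72, 64, 68, 68, 68, 70, 69, 68, 71, 70, 69, 69, 69, 69, 68, 73, 71, 70]
364 [69, 69, 69, 69, 73, 81, 79, 74, 67, 67, 67, 66
[... 415 characters left out ...]
127, 124, 124, 125, 123, 120, 148, 177, 138, 67, 67, 67, 68, 68, 68, 68, 69, 67, 68, 70, 71, 69, 69]
368 [65, 89, 142, 161, 173, 158, 155, 178, 177, 175, 186, 189, 149, 142, 137, 130, 124, 127, 144, 191, 224, 222, 220, 218, 218, 217, 217, 218, 218, 218, 218, 219, 220, 222, 204, 145, 188, 125, 124, 116, 119, 118, 117, 122, 127, 148, 183, 133, 116, 116, 111, 113, 141, 114, 103, 70, 67, 68, 67, 70]
370 [117, 118, 150, 165, 176, 175, 175, 173, 174, 185, 202, 143, 138, 129, 122, 145, 214, 227, 225, 223, 222, 223, 222, 222, 222, 223, 223, 223, 222, 219, 220, 221, 220, 221, 221, 220, 222, 223, 222, 191, 143, 112, 115, 115, 118, 132, 173, 207, 178, 180, 161, 138, 215, 212, 212, 165, 109, 66, 70, 70]
```

```bash
python3 - <<'E'
from h import *
from scipy.optimize import least_squares
t=cv2.cvtColor(cv2.imread('pics/side0.png'),cv2.COLOR_BGR2GRAY).astype(float)
pts=[]
for v in range(358,374):
    r=t[v]
    if v<=364:
        i=[k for k in range(315,341) if r[k]<110<=r[k+1]]
        if i: k=i[-1]; pts.append((k+(110-r[k])/(r[k+1]-r[k]),v))
    if v<=366:
        i=[k for k in range(341,368) if r[k]>=110>r[k+1]]
        if i: k=i[0]; pts.append((k+(r[k]-110)/(r[k]-r[k+1]),v))
pts=np.array(pts); print(pts.round(1).tolist())
def f(x):
    e=np.array([proj('side0',[x[0]+.0255*np.cos(k),x[1]+.0255*np.sin(k),.06]) for k in np.arange(0,6.28,.02)])
    return [np.min(np.hypot(*(e-p).T)) for p in pts]
q=least_squares(f,[.53,-.44],diff_step=1e-3); print('side rim',q.x,q.fun.round(1))
# same pixel frame: where is the held brick / holder
t=cv2.cvtColor(cv2.imread('pics/top0.png'),cv2.COLOR_BGR2GRAY).astype(int)
for v in range(262,298,4): print(v,t[v,480:524].tolist())
E
```

```text
[[337.9, 358.0], [331.7, 359.0], [346.0, 359.0], [330.1, 360.0], [349.0, 360.0], [328.1, 361.0], [351.5, 361.0], [326.1, 362.0], [352.9, 362.0], [324.9, 363.0], [354.4, 363.0], [324.2, 364.0], [355.8, 364.0], [356.6, 365.0], [357.4, 366.0]]
side rim [ 0.52949107 -0.44114682] [0.  0.2 0.2 0.2 0.2 0.2 0.1 0.2 0.1 0.1 0.1 0.1 0.2 0.2 0.2]
262 [221, 169, 104, 135, 166, 180, 182, 181, 181, 180, 180, 180, 180, 179, 179, 180, 179, 177, 177, 176, 175, 177, 177, 176, 175, 170, 167, 173, 176, 167, 181, 211, 222, 224, 222, 222, 222, 221, 222, 224, 226, 198, 178, 188]
266 [170, 102, 133, 166, 179, 184, 185, 185, 182, 160, 129, 117, 117, 121, 125, 130, 140, 158, 165, 146, 129, 133, 136, 136, 124, 114, 117, 127, 137, 158, 170, 177, 181, 180, 179, 177, 175, 174, 173, 171, 169, 171, 181, 211]
270 [100, 130, 165, 179, 182, 180, 148, 115, 120, 122, 124, 155, 154, 163, 169, 192, 211, 212, 209, 206, 206, 208, 209, 208, 206, 204, 203, 204, 209, 208, 179, 134, 119, 131, 153, 181, 184, 177, 175, 175, 174, 167, 176, 212]
274 [118, 155, 177, 182, 152, 117, 123, 124, 115, 135, 132, 132, 172, 201, 208, 209, 21
[... 553 characters left out ...]
173, 177, 172, 208, 229, 187, 89]
286 [178, 178, 178, 180, 180, 158, 128, 120, 123, 125, 119, 120, 123, 114, 108, 137, 183, 205, 210, 211, 209, 207, 204, 204, 206, 207, 206, 206, 207, 209, 205, 190, 159, 148, 170, 173, 172, 175, 166, 188, 219, 190, 100, 74]
290 [186, 179, 178, 177, 176, 175, 177, 179, 166, 137, 122, 125, 126, 122, 117, 121, 123, 122, 117, 116, 128, 150, 166, 183, 186, 187, 188, 179, 167, 145, 118, 97, 88, 125, 165, 177, 175, 167, 189, 222, 195, 109, 76, 79]
294 [136, 148, 155, 160, 166, 172, 176, 178, 178, 178, 180, 181, 180, 168, 139, 115, 110, 117, 120, 119, 119, 121, 122, 121, 119, 118, 119, 125, 125, 159, 179, 180, 179, 179, 179, 177, 168, 191, 224, 208, 138, 78, 78, 81]
```

The side-camera fit (0.2 px residual) puts the rim at (0.5295, -0.4411). The tool's y is now right, and x needs about +1.5 mm. Lowering.

{"method": "arm_command", "body": {"plan": [1.5,0,0,0,0,0,4,0,0,0,2,0,0,0,2,0,0,0,2,0,0,0,0,0]}}

```text
time_s: 31.9
eef_pos: [0.5297, -0.4414, 0.0508]
eef_rot: [-0.0, 0.828, 0.56, -0.0]
wrist_force: [-0.7, 0.0, -0.3]
opening: 0.618
```

Clear now, with no force. Continue down into the bore.

{"method": "arm_command", "body": {"plan": [0,0,2,0,0,0,2,0,0,0,1.5,0,0,0,0,0]}}

```text
time_s: 32.3
eef_pos: [0.5297, -0.4414, 0.0454]
eef_rot: [-0.0, 0.828, 0.56, -0.0]
wrist_force: [-0.0, -0.9, -1.1]
opening: 0.618
```

{"method": "arm_command", "body": {"plan": [0,0,1,0,0,0,1,0,0,0,1,0,0,0,0,0]}}

```text
time_s: 32.7
eef_pos: [0.5299, -0.4417, 0.0429]
eef_rot: [0.0, 0.828, 0.56, 0.0]
wrist_force: [0.4, 0.1, 1.1]
opening: 0.617
```

{"method": "arm_command", "body": {"plan": [0,0,1,0,0,0,1,0,0,0,0,0]}}

```text
time_s: 33.0
eef_pos: [0.53, -0.4417, 0.0428]
eef_rot: [0.0, 0.828, 0.561, -0.0]
wrist_force: [-4.7, 3.7, 12.1]
opening: 0.618
```

```bash
python3 fit.py 27 -1 20.5 180; python3 -c "
from h import *
tilt('27')" | head -1; python3 -c "
from h import *
print(proj('s27',[.5295,-.4411,.067]))"
```

```text
off dz theta [ -1.1  19.8 181.1] [ 0.   0.   0.1 -0.2]
block in tool [ 357.4 -106.     8.6] F tool [  1.6  -5.8 -12.1] [ 0.53   -0.4417  0.0428]
obs ((340.9612731933594, 368.2774353027344), (16.389286041259766, 22.00918197631836), 94.60031127929688) 278.5
[340.48759155 368.34588772]
```

The brick face is where a seated holder's would be (341.0,368.3 against 340.5,368.3), and the force rises on the rim. Unload, release, withdraw straight up.

{"method": "arm_command", "body": {"plan": [0,0,-1.5,0,0,0,0,0]}}

```text
time_s: 33.3
eef_pos: [0.5301, -0.4418, 0.0429]
eef_rot: [0.0, 0.828, 0.56, 0.0]
wrist_force: [-1.2, 1.2, 4.3]
opening: 0.618
```

{"method": "arm_command", "body": {"plan": [0,0,0,0,0,0,0,0,0,0,0,0,0,0,0,0,0,0,0,0,0,0,0,0], "grip": 1}}

```text
time_s: 33.9
eef_pos: [0.5298, -0.4416, 0.0422]
eef_rot: [-0.0, 0.828, 0.56, 0.0]
wrist_force: [0.3, 0.1, 0.5]
opening: 0.998
```

{"method": "arm_command", "body": {"plan": [0,0,-10,0,0,0,-25,0,0,0,-35,0,-35,0,-25,0,-40,0,0,0,0,0,0,0,0,0,0,0]}}

```text
time_s: 34.6
eef_pos: [0.5014, -0.512, 0.1379]
eef_rot: [0.0, 0.829, 0.56, 0.0]
wrist_force: [0.6, 0.1, -0.5]
opening: 0.999
```

```bash
python3 - <<'E'
from h import *
from scipy.optimize import least_squares
shot('side','s30'); shot('wrist','w30'); shot('top','t30'); o=ctrl.get_obs(); print(o['eef_pos'],o['time_s'],o['wrist_force'])
def obs(f,roi):
    h=cv2.cvtColor(cv2.imread('pics/%s.png'%f),cv2.COLOR_BGR2HSV); m=cv2.inRange(h,(2,90,40),(15,255,255)); k=m*0; k[roi]=1; m*=k
    return cv2.fitEllipse(max(cv2.findContours(m,0,2)[0],key=cv2.contourArea))
s=obs('s30',np.s_[350:390,315:370]); c=proj('w30',[.5295,-.4411,.067]).astype(int); w=obs('w30',np.s_[max(0,c[1]-70):c[1]+70,c[0]-70:c[0]+70])
print('side',s); print('wrist',w)
for f,e in(('s30',s),('w30',w)):
    E=cv2.fitEllipse(np.array([proj(f,[.5295+.015*np.cos(k),-.4411+.015*np.sin(k),.067]) for k in np.arange(0,6.28,.1)],np.float32)); print(f,'pred seated',E); print('at z=.067:',ray(f,*e[0],.067))
# did bystanders move? compare side images outside the robot/holder
d=cv2.absdiff(cv2.imread('pics/top0.png'),cv2.imread('pics/t30.png')).max(2)>40
n,_,st,_=cv2.connectedComponentsWithStats(d.astype(np.uint8)); print('top diffs',[tuple(x) for x in st[1:] if x[4]>25])
d=cv2.absdiff(cv2.imread('pics/side0.png'),cv2.imread('pics/s30.png')).max(2)>40
n,_,st,_=cv2.connectedComponentsWithStats(d.astype(np.uint8)); print('side diffs',[tuple(x) for x in st[1:] if x[4]>25])
E
```

```text
[ 0.50228037 -0.50994072  0.13687498] 34.75 [ 1.11901218 -0.43078286 -0.10776692]
side ((341.0687255859375, 368.2498779296875), (16.413471221923828, 22.095632553100586), 96.96989440917969)
wrist ((322.8951416015625, 110.68065643310547), (59.606712341308594, 62.24265670776367), 2.82183575630188)
s30 pred seated ((340.49560546875, 368.5351867675781), (17.30352020263672, 23.137985229492188), 94.8062973022461)
at z=.067: [ 0.53028173 -0.44108095  0.067     ]
w30 pred seated ((318.2449951171875, 108.81761169433594), (61.202964782714844, 64.1888427734375), 178.63681030273438)
at z=.067: [ 0.53140197 -0.4424805   0.067     ]
top diffs [(np.int32(623), np.int32(215), np.int32(17), np.int32(13), np.int32(46)), (np.int32(118), np.int32(224), np.int32(522), np.int32(256), np.int32(49844)), (np.int32(581), np.int32(235), np.int32(15), np.int32(13), np.int32(74)), (np.int32(566), np.int32(254), np.int32(12), np.int32(8), np.int32(46)), (np.int32(298), np.int32(263), np.int32(25), np.int32(20), np.int32(126)), (np.int32(492), np.int32(263), np.int32(29), np.int32(34), np.int32(498)), (np.int32(298
[... 704 characters left out ...]
118), np.int32(54), np.int32(3097)), (np.int32(269), np.int32(275), np.int32(23), np.int32(9), np.int32(121)), (np.int32(0), np.int32(295), np.int32(35), np.int32(15), np.int32(216)), (np.int32(71), np.int32(301), np.int32(22), np.int32(10), np.int32(91)), (np.int32(286), np.int32(337), np.int32(7), np.int32(27), np.int32(128)), (np.int32(373), np.int32(349), np.int32(9), np.int32(28), np.int32(128)), (np.int32(320), np.int32(353), np.int32(43), np.int32(29), np.int32(819)), (np.int32(324), np.int32(379), np.int32(28), np.int32(9), np.int32(43)), (np.int32(317), np.int32(393), np.int32(26), np.int32(16), np.int32(45)), (np.int32(337), np.int32(394), np.int32(21), np.int32(11), np.int32(42))]
```

```bash
python3 - <<'E'
from h import *
a=cv2.Canny(cv2.imread('pics/side0.png'),60,150); b=cv2.Canny(cv2.imread('pics/s30.png'),60,150)
for n,(x,y,w,h) in dict(spare=(348,272,42,45),rack=(286,270,104,52),die=(212,258,26,28),boat=(194,322,56,38),crucible=(354,242,20,16),plunger=(376,242,18,32),timer=(428,286,52,46),tape=(390,345,82,70)).items():
    r=cv2.matchTemplate(cv2.GaussianBlur(b[y-6:y+h+6,x-6:x+w+6],(3,3),0),cv2.GaussianBlur(a[y:y+h,x:x+w],(3,3),0),cv2.TM_CCOEFF_NORMED); _,m,_,p=cv2.minMaxLoc(r); print(n,round(m,2),(p[0]-6,p[1]-6))
E
```

```text
spare 0.25 (0, 0)
rack 0.28 (0, 0)
die 0.96 (0, 0)
boat 0.99 (0, 0)
crucible 0.22 (-2, -5)
plunger 0.81 (0, 0)
timer 0.96 (0, 0)
tape 0.96 (0, 0)
```

```bash
python3 - <<'E'
from h import *
for A,B,R in(('top0','t30',dict(spare=(386,212,32,40),crucible=(300,204,22,20))),('side0','s30',dict(spare=(350,274,38,42),crucible=(354,242,20,16)))):
    a=cv2.imread('pics/%s.png'%A,0); b=cv2.imread('pics/%s.png'%B,0)
    for n,(x,y,w,h) in R.items():
        r=cv2.matchTemplate(b[y-6:y+h+6,x-6:x+w+6],a[y:y+h,x:x+w],cv2.TM_CCOEFF_NORMED); _,m,_,p=cv2.minMaxLoc(r); print(A,n,round(m,2),(p[0]-6,p[1]-6),a[y:y+h,x:x+w].mean().round(),b[y:y+h,x:x+w].mean().round())
E
```

```text
top0 spare 1.0 (0, 0) 152.0 152.0
top0 crucible 1.0 (0, 0) 124.0 124.0
side0 spare 0.14 (0, 0) 127.0 61.0
side0 crucible 0.42 (-6, -5) 100.0 75.0
```

The top view shows the spare and the crucible unmoved; in the side view the arm hides them. Handing in.

```bash
python3 -c "
from bench import ctrl
print(ctrl.hand_in())"
```

```text
the job is handed in; nothing more can be done
None
```

The holder is on the spinner, specimen face up and seated to within what the cameras can resolve. I handed it in at about 35 s of the 61 s limit.

**How it was done:** The tool can only point down, so I gripped the holder by its rim and turned it about the jaw axis against the prep table's block. On the way I stood it in the rack's free place and re-gripped. I levelled it on the block with the spigot down, re-gripped it centred, and lowered it into the collar.

**Final checks after releasing and backing off:**
- **Seating:** The specimen face is at the seated height and level. Its centre is within about 1 mm of the collar axis by the side camera, and about 2.4 mm by the wrist camera. The side camera's fit of the rim was the one I used to place it.
- **Gripper:** It is open and clear of everything, with the wrist force near zero.
- **Bystanders:** The die, boat, timer, tape roll and plunger are unmoved in the side view. The spare holder and the crucible are unmoved in the top view; the arm hid them in the side view.

**What went less well:**
- The holder slid about 10 mm in the pads while turning, which is why I re-gripped twice.
- It settled a few degrees when I let go of it in the rack, where it leaned about 15°.
- One press on the block reached about 43 N at the wrist.
- On the first try at lowering, something, probably a fingertip, met the collar rim at about 26 N. I lifted, corrected the position and lowered again without trouble.

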